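Ease the spring clip off the fixture rod with the wedge

TASK

Take the tapered wedge, slide it along the top of the stand's rod under the spring clip until the clip is spread and rides up off the rod onto the wedge, then carry the clip away on the wedge and lay the wedge flat on the desk with the clip down on the desk too, well clear of the stand. Leave the blunt bar where it lies, and do not let the clip spring away or fall from a height.

Things in the scene. Friction and masses are not known exactly. Their poses are not given: they have to be found in the camera images.
- stand: Fixed fixture: dark base plate 90x80x10 mm, forked aluminium upright 60 mm wide, 108 high, its slot above the rod 24 mm wide and open for the blade; level steel rod 24 mm thick points about toward the robot. Origin on the desk below the seated clip; x along the rod from free end (x=-20, nose coned 6 mm) to upright (face x=+8.5). Rod axis y=0, 62 mm up, top 74 mm. Plate x=-35..55 mm.
- clip: Loose omega-shaped spring clip of dark strip steel astride the rod, 54 g, 14 mm along the rod, 36 across. Origin on the rod axis while seated, axes then as the stand's. Flat bow 20.75 to 23 mm above the origin; legs end 16 mm below it. The legs spring open as it is raised; raised about 11 mm it is past the rod's widest part. On the desk it can stand on its legs astride the wedge.
- clip_mouth (a point): Entrance of the gap between rod top and the clip's flat bow, 7 mm before the clip's middle, on the rod's top line; axes as the clip's. The gap is 8.75 mm high, about 20 mm wide; a tongue bent up before it widens the mouth to 16 mm high, 19 mm before the middle. Pushed toward +x the clip stops at the upright; the wedge then needs about 5 to 13 N.
- wedge: Hand wedge, 140 g: black handle 22 mm wide, 32 high, steel blade 14 mm wide tapering to a thin tip. Origin on the underside at mid grip; x to the tip, z up. Handle x=-32..44 mm; level part 26 mm high to x=64; then the top slopes evenly to 3 mm at the tip, x=146; flat underside z=0. With x=54 under the clip's middle and the blade on the rod, the clip is raised 17 mm and sits on the level part.
- bar: Blunt bystander tool, 140 g: the same black handle, but a square-ended steel bar 14 mm wide and 26 mm high to the end instead of the taper; too thick to go under the clip. Origin and axes as the wedge's. To be left alone.
Things that resemble listed ones, but are neither listed nor needed, are in the scene too. Leave any green or orange look-alike of the clip alone.

How it is judged:
By the outcome, as a careful person would: the job done as asked, in the order asked, and still so for the second after the job is handed in, with the robot touching nothing.
It also fails if it takes over 54 s, if anything falls off the work surface, if the arm or the gripper's body presses on something with over 40 N, if the wrist force passes 120 N, or if a joint passes its speed limit or range.

ROBOT

A 7-joint arm with a two-finger parallel gripper is mounted at the origin on a cart in front of the work surface, level with it; the furniture and walls round the work are solid. World frame = base frame: x ahead of the robot, y to its left, z up, the work surface at z = 0. Lengths are in m, angles in rad, forces in N, time in s.
With the tool pointing down it reaches from about 0.425 to 0.875 m from the base axis. Payload 4.7 kg.
Tool frame: the origin (TCP) lies on the centre line of the jaws, within the pads' length; the fingertips stand 14 mm ahead of it and the grasp point (between the pads) lies 5 mm behind it (bot.nose_length is the distance from the TCP to the fingertips, in m); z points along the fingers, y is the direction in which the jaws open and shut (so a half turn about z gives the same grasp; the last joint's range is limited). The gripper opens to 85 mm and grips with 20 to 120 N. Pads are 22 mm wide; open, the fingers measure 114 mm over their backs; the gripper's body (76 mm by 85 mm) begins 54 mm behind the grasp point. The pads swing forward as they close: fully open they stand 13 mm farther back than shut.
Start: joints at [-1.131, 0.321, -0.07, 1.45, 0.023, 1.371, -0.057], TCP at [0.269, 0.592, 0.22] pointing down, gripper open.
Joint ranges: [-2.86, 2.86], [-0.3, 2.09], [-1.38, 1.24], [0.06, 2.45], [-1.56, 4.7], [0.09, 2.05], [-2.69, 2.69]. Speed limits (rad/s): [2.57, 2.57, 3.14, 3.14, 3.14, 3.14, 3.14].

INTERFACE

Orientations are given as a unit quaternion [x, y, z, w].
In Python, from station import bot gives the robot as it stands.
- The arm moves only by the tool play_rows, never from a script. Its argument "moves" is a list of rows, each a list of 7 numbers: the shift along the tool's x, y, z in cm, then the turn, a rotation vector about the tool's x, y, z in rad, then the opening, from 0 (shut) to 1 (fully open). In form: [[dx, dy, dz, rx, ry, rz, gripper], ...]. A call has exactly 5 rows; each row shifts and turns the pose as measured when the row begins, along the tool's axes as they then stand; what a row does not reach is not made up. A row lasts 1/12 s, in which the tool goes at most 41.7 mm and 7.16 degrees, less where a joint would pass 70% of its speed; a pose out of reach is approached as far as the arm can. A call is refused whole if a number of a shift passes 4.17 or a number of a turn 0.125, either way. A call with a gripper value outside its range is refused whole. The fingers move at their own pace and stop on an object; "squeeze" is the grip in N (left out, the last holds). Time passes only in rows, so rows that do not move let the fingers close, or fill a call up. It gives the time, the measured TCP pose, the force and the opening at its end, in the units of the state.
- bot.get_state(): the state, without advancing time (a new reading comes with each control period).
- bot.read_camera(name): name is "side" or "top"; returns a dict with "frame" (384x512x3 uint8, red, green, blue), "range_z" (384x512 float32, m along the optical axis (not along the pixel's ray), 0 where there is no reading), "camera_matrix" (3x3 intrinsics, pixels), "R" (3x3) and "t" (3): a world point X has camera coordinates R X + t. Camera axes: x right, y down, z forward; pixel columns grow to the right and rows downward; lengths in m; the calibration is good to about 2 mm. A picture is of the moment at which its call begins.
- bot.hand_in(): hands the job in, once; it reports no verdict.
The state is a dict: "time": time; "joint_pos": joint angles; "qvel": joint speeds; "joint_torque": joint torques, N m; "position": TCP position; "eef_rot": TCP orientation; "ft_force": force on the tool from outside, world axes, zero at the start; "wrist_torque": the same for the moment, N m; "width": finger opening in m.
Only numpy, scipy, OpenCV 4.12 (cv2) and the standard library are available. Lean on these libraries where they do the work, as an engineer would, in place of code of your own. Each camera call takes 0.05 s, during which the arm holds its last target.

## Working session

There is one attempt and no reset: what is moved stays moved. The work goes in short steps, Python scripts to look and compute and a tool call to move; the robot and the scene stay as the last step left them, time stands still between calls to the robot, and variables do not carry over. Pictures are saved under pics/ and viewed, and the job is handed in when it is done.

Besides the shell and the picture viewer there is one more tool, called after "Call:" in YAML: its name, and indented under it one key for each argument. play_rows: Moves the arm, as the interface text tells. Its arguments: {"type":"object","properties":{"moves":{"type":"array"},"squeeze":{"type":"number"}},"required":["moves"]}

```bash
mkdir -p pics; ls; cat > h.py <<'E'
import numpy as np, cv2
from station import bot
def snap(name, tag):
    d=bot.read_camera(name)
    np.savez(f'{tag}.npz',**{k:np.array(v) for k,v in d.items()})
    cv2.imwrite(f'pics/{tag}.png',d['frame'][:,:,::-1]); return d
def load(tag): return dict(np.load(f'{tag}.npz'))
def crop(d,c0,c1,r0,r1,s,fn):
    im=d['frame'][r0:r1,c0:c1,::-1]
    cv2.imwrite(fn,cv2.resize(im,None,fx=s,fy=s,interpolation=cv2.INTER_CUBIC))
def px(d,u,v,z=None):
    "world point of pixel from depth, or on plane Z=z"
    K=d['camera_matrix'];R=d['R'];t=d['t']
    ray=np.linalg.inv(K)@np.array([u,v,1.])
    if z is None:
        return R.T@(ray*d['range_z'][int(round(v)),int(round(u))]-t)
    c=-R.T@t; w=R.T@ray
    return c+w*(z-c[2])/w[2]
def proj(d,X):
    p=d['camera_matrix']@(d['R']@np.array(X)+d['t']); return p[:2]/p[2]
E
python3 - <<'E'
from h import *
for n in('side','top'):
    d=snap(n,n+'0'); print(n,-d['R'].T@d['t'],d['R'][2],d['camera_matrix'][0,0])
s=bot.get_state(); print(s)
E
```

```text
pics
side [ 0.13714198 -0.38442983  0.46130006] [ 0.44107817  0.76803939 -0.46429037] 381.3682921709856
top [0.39295268 0.2918382  0.933829  ] [ 0.14711989 -0.03465148 -0.98851151] 457.80659966803677
{'time': 0.1, 'joint_pos': array([-1.13090579,  0.3217475 , -0.07004579,  1.45155183,  0.02260087,
        1.37079632, -0.05687184]), 'qvel': array([-6.58179322e-05, -7.44161007e-04,  1.27857666e-03, -3.74290466e-03,
        7.28551527e-04,  1.07934195e-03, -7.60211837e-04]), 'joint_torque': array([ 7.94370862e-04, -4.94877255e+01, -3.83537561e-01, -3.15212023e+01,
        1.30634589e-02,  7.38236733e-03,  1.92300234e-06]), 'position': array([0.26833765, 0.59147907, 0.21903406]), 'eef_rot': array([ 2.11281214e-01,  9.77424939e-01, -8.48772790e-04, -1.29142248e-04]), 'ft_force': array([-0.16629878,  0.62247383,  0.55877421]), 'wrist_torque': array([0.00945893, 0.01904642, 0.00123618]), 'width': 0.08540085725681407}
```

View pics/side0.png

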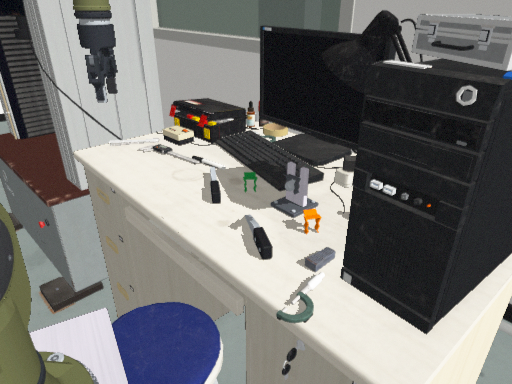

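View pics/top0.png

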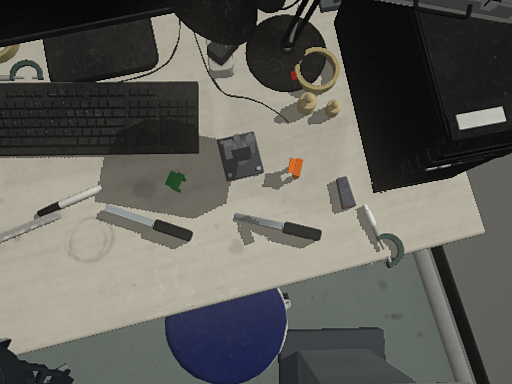

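```bash
python3 - <<'E'
from h import *
d=load('top0'); crop(d,85,345,120,260,3,'pics/top0c.png')
crop(d,205,315,125,185,7,'pics/top0s.png')
d=load('side0'); crop(d,190,350,140,270,5,'pics/side0c.png')
E
```

```text
(no output)
```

View pics/top0c.png

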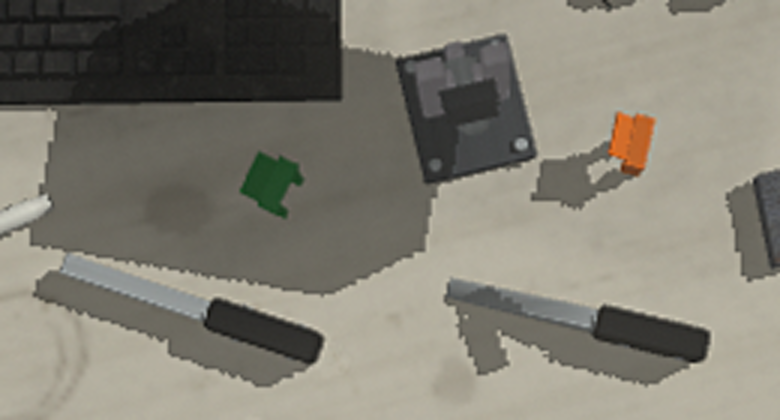

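View pics/side0c.png

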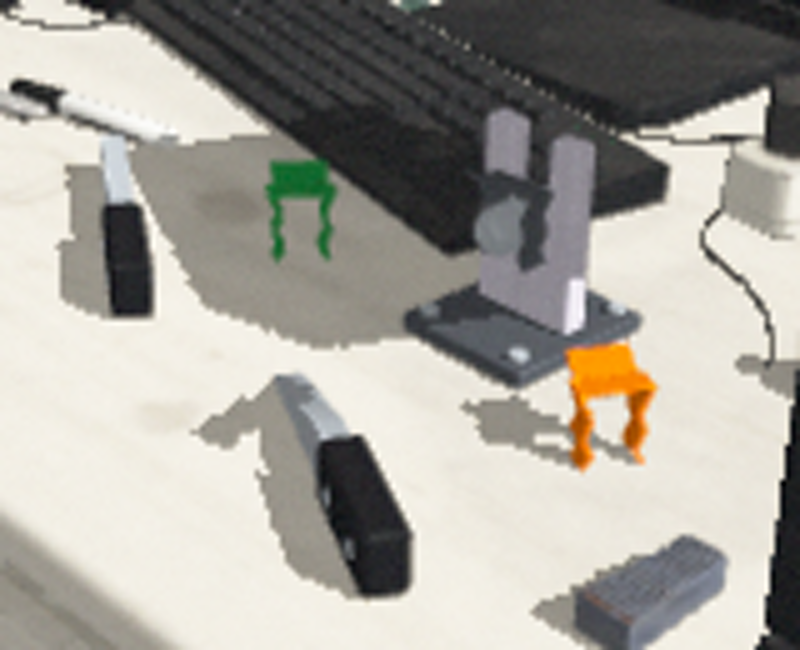

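View pics/top0s.png

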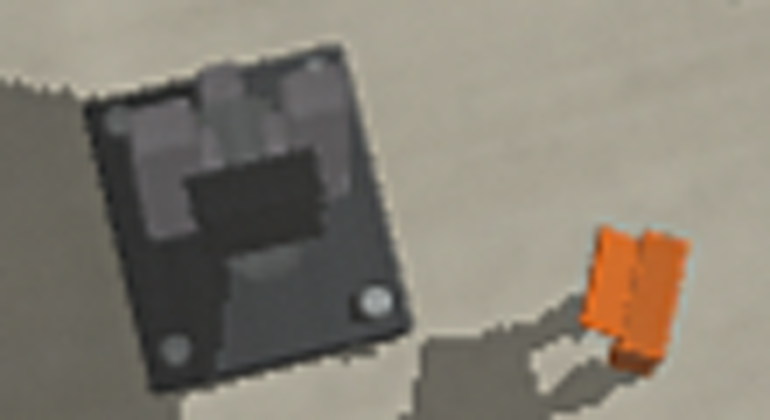

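```bash
python3 - <<'E'
from h import *
np.set_printoptions(precision=4,suppress=True)
d=load('top0')
def prof(u0,v0,u1,v1,n=14):
    for s in np.linspace(0,1,n):
        u=u0+s*(u1-u0);v=v0+s*(v1-v0); print((round(u),round(v)),px(d,u,v))
print('A');prof(85+70/3,120+265/3,85+315/3,120+350/3)
print('B');prof(85+452/3,120+290/3,85+702/3,120+342/3)
print('desk',px(d,230,250),px(d,190,250),px(d,220,200))
# heights cloud
K=d['camera_matrix'];R=d['R'];t=d['t']
uu,vv=np.meshgrid(np.arange(512),np.arange(384)); z=d['range_z']
P=(np.stack([uu,vv,np.ones_like(uu)],-1)@np.linalg.inv(K).T*z[...,None]-t)@R
np.save('P.npy',P)
for name,(c0,c1,r0,r1) in dict(A=(95,200,195,250),B=(225,330,205,250)).items():
    Q=P[r0:r1,c0:c1].reshape(-1,3); m=(Q[:,2]>0.004)&(Q[:,2]<.06); Q=Q[m]
    mask=(P[r0:r1,c0:c1,2]>0.006).astype(np.uint8)
    rect=cv2.minAreaRect(Q[:,:2].astype(np.float32)); print(name,rect,len(Q))
for r in range(130,185,3): print(r,(P[r,215:268:3,2]*1000).astype(int))
E
```

```text
A
(108, 208) [0.5103 0.5579 0.0235]
(115, 211) [0.5056 0.5452 0.0242]
(121, 213) [0.5011 0.5329 0.024 ]
(127, 215) [0.4965 0.5204 0.0241]
(133, 217) [0.4915 0.5071 0.0278]
(140, 219) [0.487  0.4949 0.0272]
(146, 221) [0.4828 0.4833 0.0235]
(152, 224) [0.478  0.4704 0.0263]
(159, 226) [0.4733 0.4576 0.0283]
(165, 228) [0.4685 0.4447 0.0318]
(171, 230) [0.4637 0.432  0.0345]
(177, 232) [0.4594 0.4201 0.0323]
(184, 234) [0.4549 0.4079 0.0318]
(190, 237) [0.4508 0.3964 0.026 ]
B
(236, 217) [0.4913 0.3063 0.0017]
(242, 218) [0.4874 0.2932 0.0102]
(248, 219) [0.4844 0.2803 0.0108]
(255, 221) [0.4812 0.2674 0.0137]
(261, 222) [0.4775 0.2549 0.0212]
(268, 223) [0.4746 0.2421 0.021 ]
(274, 225) [0.4714 0.2296 0.0248]
(281, 226) [0.4685 0.2168 0.0244]
(287, 227) [0.4648 0.2051 0.0351]
(293, 229) [0.4619 0.1925 0.0346]
(300, 230) [0.4594 0.1794 0.0302]
(306, 231) [0.4563 0.1671 0.0331]
(313, 233) [0.4535 0.1543 0.0316]
(319, 234) [0.4505 0.1418 0.0325]
desk [ 0.424   0.3188 -0.0028] [0.4256 0.3993 0.0007] [ 0.5267  0.338  -0.0013]
A ((0.48162218928337097, 0.47784578800201416), (0.17479676008224
[... 692 characters left out ...]
 82 29 18 11  1 -1 -1]
154 [-3  0 10  7 51 43 82 81 84 83 85 83  8  7  8  0  0  0]
157 [ 2 -2  8  7 25 20 14 86 87 88 87 88 11  9 10  9 -1 -2]
160 [ 0  0 -1 10  9 11  9 89 86 90 70 64 13  8  9  8  1 -3]
163 [ 0 -2  0  9  8 10  7 11 61 66 64  8  9  8  9 11  0 -1]
166 [ -1   0   0   6  11   5   8  10  12   9   8   9  12  11   9  12  -1 933]
169 [ 1  0  0 11  9 11  8 12 12  9  8 10 10  8 12 10 10 -1]
172 [ 4  0  0 -3 10  7 10  7  9 10  8 12  8  5 10  7  6  0]
175 [ 0  2 -1  0  9 11 12 12  9 10  6  8  7  0  1  0  0  0]
178 [-2  0 -1  0  9  5 11  7  2 -2  1 -2  0  0  1  1  0  0]
181 [ 1  0 -1 -2  0 -1 -1  0 -3  0  1  0  1 -1 -2 -1  0  0]
184 [-2  1  0 -2  1  0  0  0  0  1  0  1  0 -4  1 -2 -1  1]
```

```bash
python3 - <<'E'
from h import *
np.set_printoptions(precision=4,suppress=True)
d=load('top0');P=np.load('P.npy')
c=[((x+.5)/7-.5+205,(y+.5)/7-.5+125) for x,y in[(85,100),(340,45),(412,328),(152,392)]]
W=np.array([px(d,*q,z=.01)[:2] for q in c]); print(W)
# model corners: top-left img = far(x=55), y=+40 ; order
M=np.array([[55,40],[55,-40],[-35,-40],[-35,40]])/1000
# kabsch
def kab(M,W):
    mc=M.mean(0);wc=W.mean(0);H=(M-mc).T@(W-wc)
    a=np.arctan2(H[0,1]-H[1,0],H[0,0]+H[1,1]);R=np.array([[np.cos(a),-np.sin(a)],[np.sin(a),np.cos(a)]])
    t=wc-R@mc; return a,t,W-(M@R.T+t)
a,t,res=kab(M,W);print('stand',np.degrees(a),t,'\n',res)
# plate mask by height? clip bow cloud
R=np.array([[np.cos(a),-np.sin(a)],[np.sin(a),np.cos(a)]])
Q=P[125:185,205:275].reshape(-1,3); L=np.c_[(Q[:,:2]-t)@R,Q[:,2]]
m=(L[:,2]>.1)&(L[:,2]<.12);print('upright top y range',np.percentile(L[m,1],[1,99]),'x',np.percentile(L[m,0],[1,99]))
m=(L[:,2]>.078)&(L[:,2]<.1)&(L[:,0]<.004);print('clip bow',np.percentile(L[m,1],[2,98]),np.percentile(L[m,0],[2,98]),L[m].mean(0))
f=d['frame'].astype(int)
msk=(f.max(2)<75)
Q=P[205:250,225:330];mm=msk[205:250,225:330]&(Q[...,2]>.022)&(Q[...,2]<.05)
rect=cv2.minAreaRect(Q[mm][:,:2].astype(np.float32));print('handle',rect)
Qh=Q[mm&(Q[...,2]>.028)];print('h mean',Qh.mean(0))
u,s,v=np.linalg.svd((Qh-Qh.mean(0))[:,:2]);print('axis',v[0],np.degrees(np.arctan2(*v[0][::-1])))
d2=load('side0')
for L in [(-.020,0,.062),(0,0,.085),(8.5e-3,.03,.108),(8.5e-3,-.03,.108),(-.035,-.04,.01),(-.035,.04,.01),(.055,-.04,.01)]:
    w=R@np.array(L[:2])+t; X=[*w,L[2]]; print(L,'side',(proj(d2,X)-[190,140])*5+2,'top',(proj(d,X)-[205,125])*7+3)
E
```

```text
[[0.6533 0.343 ]
 [0.6692 0.2671]
 [0.5829 0.2477]
 [0.565  0.3242]]
stand 12.416382774797565 [0.6078 0.2933] 
 [[ 0.0003 -0.0012]
 [-0.001   0.001 ]
 [ 0.0007  0.0009]
 [-0.     -0.0007]]
upright top y range [-0.0291  0.0291] x [0.0084 0.0228]
clip bow [-0.0172  0.0158] [-0.0188  0.0034] [-0.0068 -0.0004  0.0851]
handle ((0.4578448534011841, 0.17568513751029968), (0.07411014288663864, 0.02011192962527275), 74.81491088867188)
h mean [0.4579 0.1754 0.0314]
axis [0.2537 0.9673] 75.30078839139243
(-0.02, 0, 0.062) side [482.3682 233.7594] top [270.8228 273.3934]
(0, 0, 0.085) side [514.0958 177.9648] top [253.7003 184.7353]
(0.0085, 0.03, 0.108) side [483.6902 109.8639] top [135.25   158.0617]
(0.0085, -0.03, 0.108) side [576.256  148.0879] top [355.7824 107.8597]
(-0.035, -0.04, 0.01) side [516.1126 371.6385] top [415.1169 330.1705]
(-0.035, 0.04, 0.01) side [399.4544 309.6593] top [149.7288 391.9011]
(0.055, -0.04, 0.01) side [642.5607 311.1183] top [343.2326  41.8244]
```

```bash
cat >> h.py <<'E'
from scipy.spatial.transform import Rotation as Ro
def pose():
    s=bot.get_state(); return s, np.array(s['position']), Ro.from_quat(s['eef_rot'])
def yawR(yaw):  # tool x at yaw (rad), z down
    c,s=np.cos(yaw),np.sin(yaw)
    return Ro.from_matrix(np.array([[c,s,0],[s,-c,0],[0,0,-1]]))
def plan(p1,yaw,vmax=4.0,wmax=.12,nmax=60):
    s,p,R=pose(); R1=yawR(np.radians(yaw)); p1=np.array(p1)
    dl=np.linalg.norm(p1-p)*100; rv=(R.inv()*R1).as_rotvec(); 
    n=int(max(np.ceil(dl/vmax),np.ceil(np.abs(rv).max()/wmax),1)); 
    print('t',s['time'],'n',n,'pos',p.round(4),'yaw',np.degrees(np.arctan2(*R.as_matrix()[[1,0],0])).round(2),'tilt',(R.as_matrix()[:2,2]).round(4),'F',np.round(s['ft_force'],1),'w',round(s['width'],4))
    for i in range(min(n,nmax)):
        Ri=R*Ro.from_rotvec(rv*i/n)
        print('[%.2f,%.2f,%.2f,%.3f,%.3f,%.3f'%(*(Ri.inv().apply((p1-p)/n)*100),*(rv/n)))
E
python3 - <<'E'
from h import *
plan([.458,.1776,.15],75.3)
E
```

```text
t 0.1 n 12 pos [0.2683 0.5915 0.219 ] yaw 155.61 tilt [-0.0006 -0.0016] F [-0.2  0.6  0.6] w 0.0854
[-2.86,-2.49,0.58,-0.000,0.000,0.117
[-3.13,-2.14,0.58,-0.000,0.000,0.117
[-3.36,-1.76,0.58,-0.000,0.000,0.117
[-3.54,-1.35,0.58,-0.000,0.000,0.117
[-3.68,-0.93,0.58,-0.000,0.000,0.117
[-3.76,-0.50,0.58,-0.000,0.000,0.117
[-3.79,-0.05,0.58,-0.000,0.000,0.117
[-3.77,0.39,0.58,-0.000,0.000,0.117
[-3.70,0.82,0.58,-0.000,0.000,0.117
[-3.58,1.25,0.58,-0.000,0.000,0.117
[-3.41,1.66,0.58,-0.000,0.000,0.117
[-3.20,2.05,0.58,-0.000,0.000,0.117
```

Call:
play_rows:
  moves:
    - [-2.9, -2.5, 0.5, 0, 0, 0.117, 1]
    - [-3.1, -2.1, 0.5, 0, 0, 0.117, 1]
    - [-3.4, -1.8, 0.5, 0, 0, 0.117, 1]
    - [-3.5, -1.3, 0.5, 0, 0, 0.117, 1]
    - [-3.7, -0.9, 0.5, 0, 0, 0.117, 1]

```text
time: 0.52
position: [0.3407, 0.4217, 0.1889]
eef_rot: [0.487, 0.874, -0.002, -0.003]
ft_force: [0.9, 0.2, 0.7]
width: 0.0856
```

```bash
python3 - <<'E'
from h import *
plan([.458,.1776,.12],75.3)
E
```

```text
t 0.5167 n 7 pos [0.3407 0.4217 0.1889] yaw 121.77 tilt [-0.0077  0.0003] F [0.9 0.2 0.7] w 0.0856
[-3.85,-0.41,0.97,-0.001,-0.000,0.116
[-3.87,0.04,0.97,-0.001,-0.000,0.116
[-3.84,0.49,0.97,-0.001,-0.000,0.116
[-3.76,0.93,0.97,-0.001,-0.000,0.116
[-3.63,1.35,0.98,-0.001,-0.000,0.116
[-3.45,1.76,0.98,-0.001,-0.000,0.116
[-3.22,2.15,0.98,-0.001,-0.000,0.116
```

Call:
play_rows:
  moves:
    - [-3.9, -0.4, 0.9, 0, 0, 0.116, 1]
    - [-3.9, 0, 0.9, 0, 0, 0.116, 1]
    - [-3.8, 0.5, 0.9, 0, 0, 0.116, 1]
    - [-3.8, 0.9, 0.9, 0, 0, 0.116, 1]
    - [-3.6, 1.3, 0.9, 0, 0, 0.116, 1]

```text
time: 0.93
position: [0.4229, 0.237, 0.1409]
eef_rot: [0.726, 0.688, -0.002, -0.003]
ft_force: [1.0, 0.7, 0.3]
width: 0.0853
```

```bash
python3 - <<'E'
from h import *
plan([.458,.1776,.09],75.3)
E
```

```text
t 0.9333 n 3 pos [0.4229 0.237  0.1409] yaw 86.91 tilt [-0.0078  0.0015] F [1.  0.7 0.3] w 0.0853
[-1.92,1.29,1.68,-0.003,-0.000,0.068
[-1.82,1.41,1.69,-0.003,-0.000,0.068
[-1.72,1.53,1.69,-0.003,-0.000,0.068
```

Call:
play_rows:
  moves:
    - [-1.9, 1.3, 1.7, -0.003, 0, 0.068, 1]
    - [-1.8, 1.4, 1.7, -0.003, 0, 0.068, 1]
    - [-1.7, 1.5, 1.7, -0.002, 0, 0.068, 1]
    - [0, 0, 0, 0, 0, 0, 1]
    - [0, 0, 0, 0, 0, 0, 1]

```text
time: 1.35
position: [0.4599, 0.1625, 0.0853]
eef_rot: [0.802, 0.597, -0.002, 0.001]
ft_force: [-1.0, 0.6, -0.4]
width: 0.0855
```

```bash
python3 - <<'E'
from h import *
plan([.458,.1776,.02],75.3)
d=snap('top','top1'); crop(d,205,345,180,270,5,'pics/top1c.png')
d=snap('side','side1'); crop(d,190,350,130,270,5,'pics/side1c.png')
E
```

```text
t 1.35 n 2 pos [0.4599 0.1625 0.0853] yaw 73.37 tilt [-0.0016 -0.004 ] F [-1.   0.6 -0.4] w 0.0855
[0.71,-0.31,3.26,-0.000,0.002,-0.017
[0.71,-0.30,3.26,-0.000,0.002,-0.017
```

View pics/top1c.png

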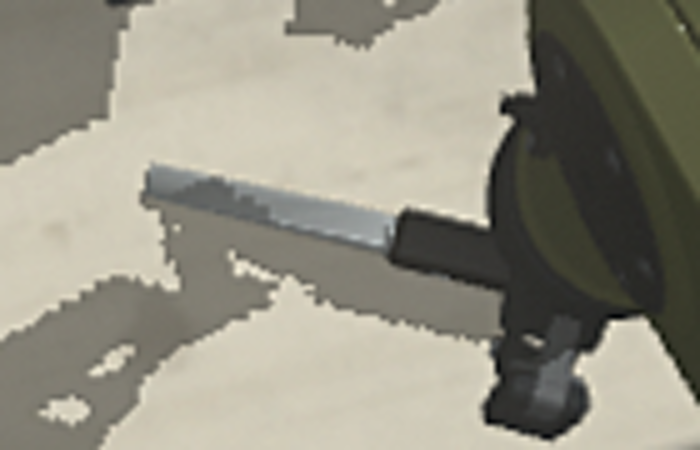

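View pics/side1c.png

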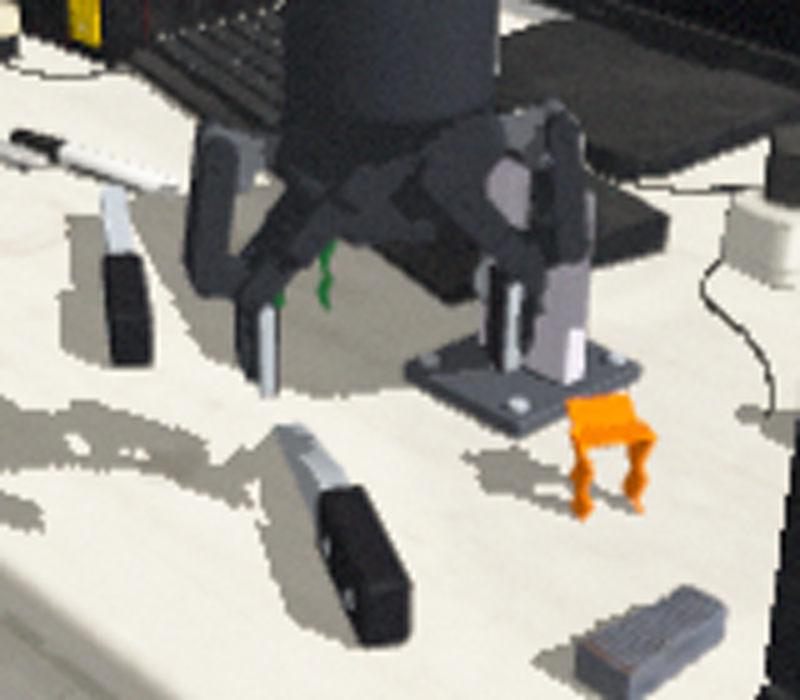

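Call:
play_rows:
  moves:
    - [0.7, -0.3, 1.5, 0, 0.002, -0.017, 1]
    - [0.6, -0.2, 1.5, 0, 0.002, -0.017, 1]
    - [0, 0, 1.5, 0, 0, 0, 1]
    - [0, 0, 0.8, 0, 0, 0, 1]
    - [0, 0, 0, 0, 0, 0, 1]

```text
time: 1.87
position: [0.4595, 0.1863, 0.0352]
eef_rot: [0.786, 0.618, 0.005, -0.001]
ft_force: [-0.6, -0.1, -1.0]
width: 0.0855
```

```bash
python3 - <<'E'
from h import *
plan([.458,.1776,.02],75.3)
E
```

```text
t 1.8667 n 1 pos [0.4595 0.1863 0.0352] yaw 76.29 tilt [0.0064 0.0071] F [-0.6 -0.1 -1. ] w 0.0855
[-0.90,0.05,1.51,0.004,-0.008,0.017
```

Call:
play_rows:
  moves:
    - [-0.4, 0, 0.6, 0.003, -0.006, 0.01, 1]
    - [-0.2, 0, 0.5, 0, 0, 0, 1]
    - [0, 0, 0.2, 0, 0, 0, 1]
    - [0, 0, 0, 0, 0, 0, 1]
    - [0, 0, 0, 0, 0, 0, 1]

```text
time: 2.28
position: [0.459, 0.1824, 0.0235]
eef_rot: [0.789, 0.615, 0.003, -0.0]
ft_force: [0.3, -0.2, 0.7]
width: 0.0853
```

```bash
python3 - <<'E'
from h import *
plan([.458,.1776,.02],75.3)
E
```

```text
t 2.2833 n 1 pos [0.459  0.1824 0.0235] yaw 75.84 tilt [0.0045 0.0038] F [ 0.3 -0.2  0.7] w 0.0853
[-0.49,0.02,0.35,0.003,-0.005,0.009
```

Call:
play_rows:
  moves:
    - [-0.4, 0, 0.4, 0.003, -0.005, 0.009, 1]
    - [0, 0, 0, 0, 0, 0, 0]
    - [0, 0, 0, 0, 0, 0, 0]
    - [0, 0, 0, 0, 0, 0, 0]
    - [0, 0, 0, 0, 0, 0, 0]
  squeeze: 100

```text
time: 2.7
position: [0.459, 0.178, 0.0202]
eef_rot: [0.792, 0.61, 0.001, 0.0]
ft_force: [-0.5, 0.1, 0.3]
width: 0.0393
```

Call:
play_rows:
  moves:
    - [0, 0, 0, 0, 0, 0, 0]
    - [0, 0, 0, 0, 0, 0, 0]
    - [0, 0, 0, 0, 0, 0, 0]
    - [0, 0, 0, 0, 0, 0, 0]
    - [0, 0, 0, 0, 0, 0, 0]

```text
time: 3.12
position: [0.457, 0.1796, 0.024]
eef_rot: [0.792, 0.61, -0.001, -0.002]
ft_force: [0.5, -0.1, 0.2]
width: 0.0002
```

```bash
python3 - <<'E'
from h import *
plan([.458,.1776,.02],75.3)
E
```

```text
t 3.1167 n 1 pos [0.457  0.1796 0.024 ] yaw 75.25 tilt [-0.0038  0.0025] F [ 0.5 -0.1  0.2] w 0.0002
[-0.17,0.15,0.40,-0.004,-0.001,-0.001
```

```bash
python3 - <<'E'
from h import *
d=snap('top','top2'); crop(d,205,345,180,270,5,'pics/top2c.png')
d=snap('side','side2'); crop(d,190,350,130,270,5,'pics/side2c.png')
E
```

```text
(no output)
```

View pics/top2c.png

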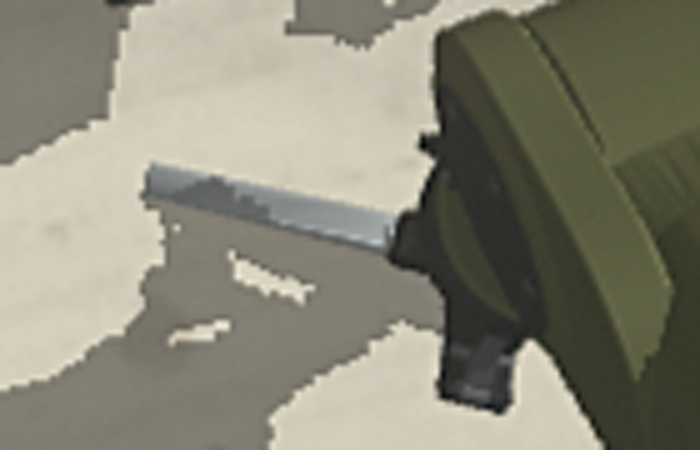

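View pics/side2c.png

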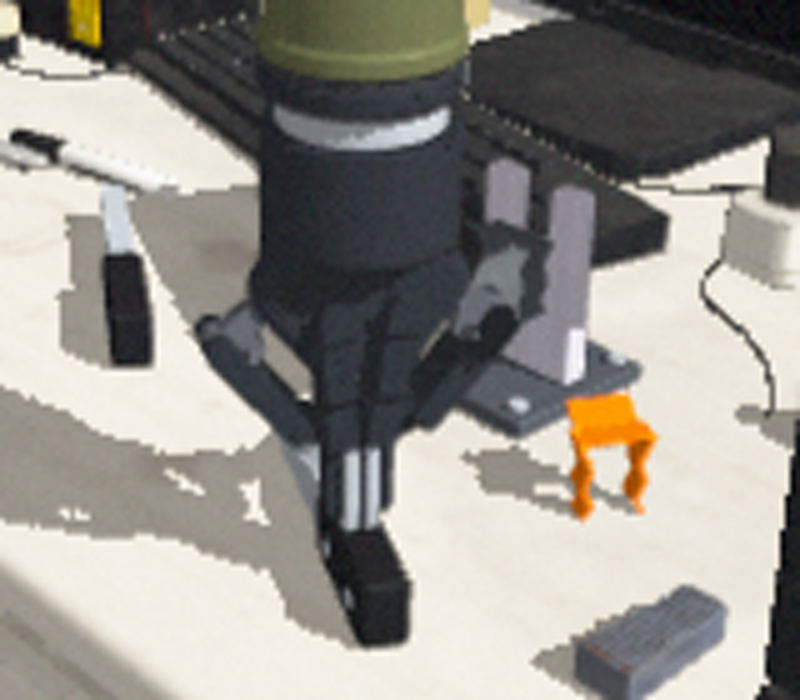

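```bash
python3 - <<'E'
from h import *
np.set_printoptions(precision=4,suppress=True)
print('nose',bot.nose_length,[a for a in dir(bot) if a[0]!='_'])
s,p,R=pose(); print(s['joint_pos'])
d=load('side2')
for o in (0,bot.nose_length,-.005): print(o,(proj(d,p+R.apply([0,0,o]))-[190,130])*5+2)
for (u,v) in [(345,500),(375,500),(360,520),(330,600),(360,570),(390,600)]: print((u,v),px(d,190+u/5,130+v/5))
print(d['range_z'][220:262:3,250:274:2])
E
```

```text
nose 0.014 ['PlanningError', 'get_state', 'hand_in', 'nose_length', 'read_camera']
[-0.7265  0.1861  0.3255  2.0564 -0.0793  0.9125 -0.6153]
0 [353.2442 540.7775]
0.014 [352.8432 569.1737]
-0.005 [353.389  530.5206]
(345, 500) [0.449  0.1704 0.05  ]
(375, 500) [0.4604 0.1664 0.0488]
(360, 520) [0.4549 0.1686 0.0398]
(330, 600) [ 0.4462  0.1773 -0.0016]
(360, 570) [0.4449 0.1506 0.0301]
(390, 600) [0.4503 0.1365 0.0228]
[[0.8553 0.8535 0.755  0.7464 0.7397 0.7433 0.7452 0.7495 0.7507 0.7522
  0.8868 0.8854]
 [0.8445 0.8302 0.7598 0.749  0.7508 0.7488 0.7455 0.7487 0.7545 0.7553
  0.8753 0.8768]
 [0.8481 0.8275 0.7597 0.7543 0.7546 0.7525 0.7517 0.7504 0.7602 0.7617
  0.8664 0.8633]
 [0.8524 0.8313 0.7651 0.7576 0.7585 0.7534 0.7533 0.752  0.7615 0.7654
  0.8526 0.8509]
 [0.8428 0.8319 0.7898 0.7576 0.7604 0.7571 0.7585 0.7596 0.     0.8437
  0.8428 0.8445]
 [0.8299 0.8324 0.7976 0.7778 0.7674 0.7596 0.764  0.7632 0.7744 0.8326
  0.8309 0.832 ]
 [0.8182 0.8182 0.7918 0.7758 0.7639 0.7632 0.7643 0.7621 0.7636 0.8219
  0.8195 0.8207]
 [0.8107 0.81   0.8008 0.7823 0.7625 0.7552 0.7547 0.7547 0.7549 0.7546
  0.8108 0.8106]
 [0.802  0.8017 0.7961 0.7839 0.7622 0.749  0.7469 0.7438 0.749  0.7435
  0.7457 0.8019]
 [0.7936 0.7912 0.7904 0.7893 0.7677 0.7497 0.7374 0.7385 0.7398 0.7408
  0.7413 0.7928]
 [0.7792 0.7806 0.7847 0.7827 0.7699 0.7515 0.7407 0.7386 0.7404 0.7418
  0.7411 0.7808]
 [0.7701 0.7734 0.7734 0.7731 0.7728 0.7559 0.7438 0.7398 0.7423 0.7438
  0.744  0.7728]
 [0.7635 0.7623 0.7633 0.763  0.7621 0.7648 0.7464 0.7454 0.7493 0.7507
  0.7504 0.7631]
 [0.7536 0.7552 0.755  0.757  0.7538 0.7552 0.7503 0.7502 0.751  0.7546
  0.756  0.7547]]
```

```bash
python3 - <<'E'
from h import *
np.set_printoptions(precision=4,suppress=True)
d=load('side1')
p=np.array([.4599,.1625,.0853]);R=Ro.from_quat([.802,.597,-.002,.001])
print(p, 'tool y',R.apply([0,1,0]))
for (u,v) in [(268,330),(268,370),(268,388),(512,330),(512,355),(512,362)]: print((u,v),px(d,190+u/5,130+v/5))
d=load('side2')
print('handle')
for (u,v) in [(385,560),(400,590),(370,575),(340,620),(385,620)]: print((u,v),px(d,190+u/5,130+v/5))
E
```

```text
[0.4599 0.1625 0.0853] tool y [ 0.958  -0.2869 -0.0008]
(268, 330) [0.4127 0.1637 0.1383]
(268, 370) [0.4126 0.164  0.1216]
(268, 388) [0.4132 0.1655 0.1131]
(512, 330) [0.5016 0.1369 0.1284]
(512, 355) [0.5029 0.1379 0.1169]
(512, 362) [0.5021 0.1366 0.1147]
handle
(385, 560) [0.4562 0.1507 0.031 ]
(400, 590) [0.4533 0.134  0.028 ]
(370, 575) [0.4457 0.1443 0.0313]
(340, 620) [ 0.443   0.1631 -0.0014]
(385, 620) [0.4487 0.1372 0.0134]
```

```bash
python3 - <<'E'
from h import *
np.set_printoptions(precision=4,suppress=True)
d=load('side0'); crop(d,60,140,0,120,6,'pics/side0g.png')
print((proj(d,[.2683,.5915,.219])-[60,0])*6, (proj(d,[.2683,.5915,.205])-[60,0])*6)
E
```

```text
[294.1201 642.2655] [300.2251 676.6061]
```

View pics/side0g.png

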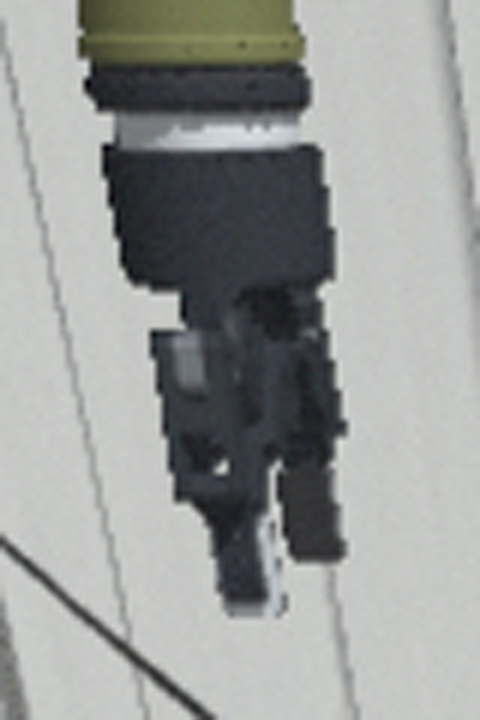

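Call:
play_rows:
  moves:
    - [0, 0, -1.5, 0, 0, 0, 0]
    - [0, 0, -1.0, -0.002, 0, 0, 1]
    - [0, 0, 0, 0, 0, 0, 1]
    - [0, 0, 0, 0, 0, 0, 1]
    - [0, 0, 0, 0, 0, 0, 1]

```text
time: 3.63
position: [0.4571, 0.1788, 0.0483]
eef_rot: [0.792, 0.61, -0.0, -0.001]
ft_force: [-0.0, 0.2, -0.4]
width: 0.0485
```

```bash
python3 - <<'E'
from h import *
plan([.458,.1776,-.003],75.3)
d=snap('side','side3'); crop(d,190,350,130,270,5,'pics/side3c.png')
E
```

```text
t 3.6333 n 2 pos [0.4571 0.1788 0.0483] yaw 75.22 tilt [-0.0016  0.0005] F [-0.   0.2 -0.4] w 0.0485
[-0.05,0.06,2.57,-0.001,-0.000,-0.001
[-0.05,0.06,2.57,-0.001,-0.000,-0.001
```

View pics/side3c.png

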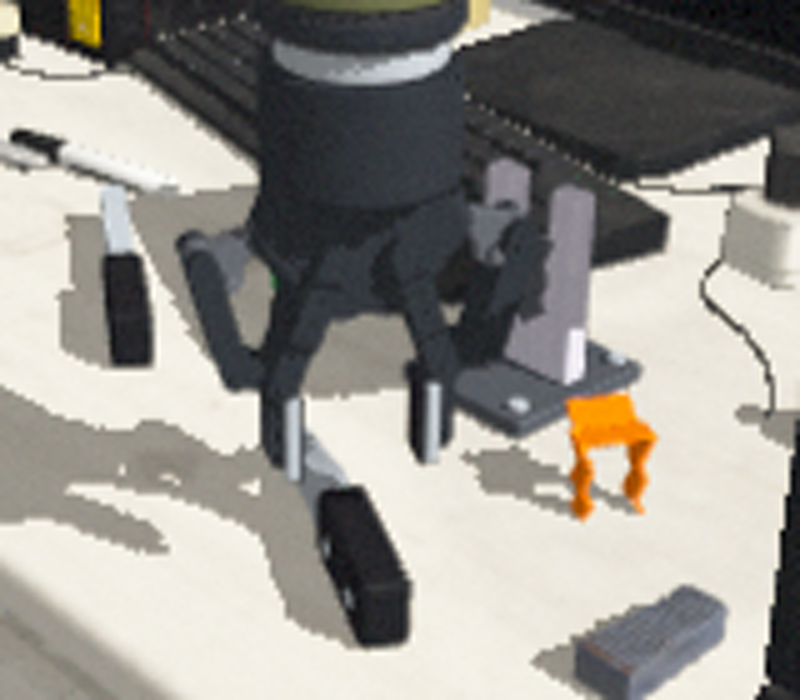

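Call:
play_rows:
  moves:
    - [0, 0, 0, -0.001, 0, 0, 1]
    - [0, 0.1, 1.5, -0.001, 0, 0, 1]
    - [0, 0, 1.5, 0, 0, 0, 1]
    - [0, 0, 1.0, 0, 0, 0, 1]
    - [0, 0, 0.3, 0, 0, 0, 1]

```text
time: 4.1
position: [0.4581, 0.1785, 0.0029]
eef_rot: [0.792, 0.61, 0.0, 0.0]
ft_force: [-0.5, -0.1, 1.1]
width: 0.0856
```

```bash
python3 - <<'E'
from h import *
plan([.458,.1776,-.003],75.3)
E
```

```text
t 4.1 n 1 pos [0.4581 0.1785 0.0029] yaw 75.22 tilt [0.0007 0.0001] F [-0.5 -0.1  1.1] w 0.0856
[-0.09,0.01,0.59,0.001,-0.000,-0.001
```

Call:
play_rows:
  moves:
    - [0, 0, 0.5, 0, 0, 0, 1]
    - [0, 0, 0, 0, 0, 0, 1]
    - [0, 0, 0, 0, 0, 0, 0]
    - [0, 0, 0, 0, 0, 0, 0]
    - [0, 0, 0, 0, 0, 0, 0]
  squeeze: 100

```text
time: 4.52
position: [0.4576, 0.1781, -0.0031]
eef_rot: [0.792, 0.61, -0.001, 0.0]
ft_force: [1.1, 0.0, -0.1]
width: 0.0519
```

Call:
play_rows:
  moves:
    - [0, 0, 0, 0, 0, 0, 0]
    - [0, 0, 0, 0, 0, 0, 0]
    - [0, 0, 0, 0, 0, 0, 0]
    - [0, 0, 0, 0, 0, 0, 0]
    - [0, 0, 0, 0, 0, 0, 0]

```text
time: 4.93
position: [0.4588, 0.1787, -0.0014]
eef_rot: [0.792, 0.61, 0.001, 0.0]
ft_force: [0.8, 0.0, -2.5]
width: 0.0202
```

```bash
python3 - <<'E'
from h import *
plan([.458,.1776,.1],75.3)
d=snap('side','side4'); crop(d,190,350,130,270,5,'pics/side4c.png')
E
```

```text
t 4.9333 n 3 pos [ 0.4588  0.1787 -0.0014] yaw 75.21 tilt [0.0016 0.0004] F [ 0.8  0.  -2.5] w 0.0202
[-0.04,-0.01,-3.38,0.000,-0.000,-0.000
[-0.04,-0.01,-3.38,0.000,-0.000,-0.000
[-0.04,-0.02,-3.38,0.000,-0.000,-0.000
```

View pics/side4c.png

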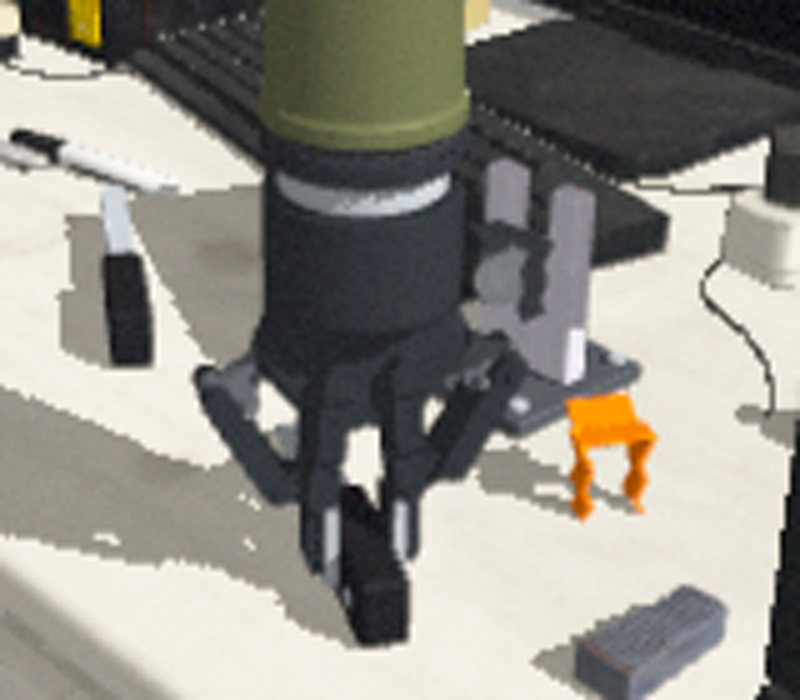

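Call:
play_rows:
  moves:
    - [0, 0, -1.0, 0, 0, 0, 0]
    - [0, 0, -2.0, 0, 0, 0, 0]
    - [0, 0, -2.5, 0, 0, 0, 0]
    - [0, 0, -2.0, 0, 0, 0, 0]
    - [0, 0, -0.5, 0, 0, 0, 0]

```text
time: 5.4
position: [0.4555, 0.1768, 0.0803]
eef_rot: [0.792, 0.61, -0.004, 0.0]
ft_force: [0.2, 0.6, -1.8]
width: 0.0199
```

```bash
cat >> h.py <<'E'
SA=np.radians(12.4); ST=np.array([.6078,.2933])
def stand(x,y,z): # stand xy -> world
    c,s=np.cos(SA),np.sin(SA); return [ST[0]+c*x-s*y,ST[1]+s*x+c*y,z]
def tost(p):
    c,s=np.cos(SA),np.sin(SA); d=np.array(p[:2])-ST; return np.array([c*d[0]+s*d[1],-s*d[0]+c*d[1],p[2]])
E
python3 - <<'E'
from h import *
plan(stand(-.19,0,.09),12.4,vmax=3,wmax=.11)
E
```

```text
t 5.4 n 10 pos [0.4555 0.1768 0.0803] yaw 75.19 tilt [-0.0057 -0.0046] F [ 0.2  0.6 -1.8] w 0.0199
[0.65,-0.52,-0.10,-0.000,0.001,0.110
[0.59,-0.58,-0.10,-0.000,0.001,0.110
[0.52,-0.64,-0.10,-0.000,0.001,0.110
[0.45,-0.70,-0.10,-0.000,0.001,0.110
[0.37,-0.74,-0.10,-0.000,0.001,0.110
[0.28,-0.78,-0.10,-0.000,0.001,0.110
[0.20,-0.80,-0.10,-0.000,0.001,0.110
[0.11,-0.82,-0.10,-0.000,0.001,0.110
[0.02,-0.83,-0.10,-0.000,0.001,0.110
[-0.07,-0.82,-0.10,-0.000,0.001,0.110
```

Call:
play_rows:
  moves:
    - [0.6, -0.5, -0.1, 0, 0.001, 0.11, 0]
    - [0.6, -0.6, -0.1, 0, 0.001, 0.11, 0]
    - [0.5, -0.6, -0.1, 0, 0.001, 0.11, 0]
    - [0.4, -0.7, -0.1, 0, 0.001, 0.11, 0]
    - [0.4, -0.7, -0.1, 0, 0.001, 0.11, 0]

```text
time: 5.82
position: [0.4408, 0.2131, 0.0878]
eef_rot: [0.933, 0.359, 0.001, -0.001]
ft_force: [0.1, 0.4, -1.7]
width: 0.02
```

```bash
python3 - <<'E'
from h import *
plan(stand(-.19,0,.09),12.4,vmax=3,wmax=.11)
E
```

```text
t 5.8167 n 5 pos [0.4408 0.2131 0.0878] yaw 42.1 tilt [0.0009 0.0019] F [ 0.1  0.4 -1.7] w 0.02
[0.25,-0.83,-0.04,-0.000,-0.000,0.104
[0.17,-0.86,-0.04,-0.000,-0.000,0.104
[0.08,-0.87,-0.04,-0.000,-0.000,0.104
[-0.01,-0.87,-0.04,-0.000,-0.000,0.104
[-0.10,-0.87,-0.04,-0.000,-0.000,0.104
```

Call:
play_rows:
  moves:
    - [0.2, -0.8, 0, 0, 0, 0.104, 0]
    - [0.2, -0.8, 0, 0, 0, 0.104, 0]
    - [0.1, -0.8, 0, 0, 0, 0.104, 0]
    - [0, -0.6, 0, 0, 0, 0.09, 0]
    - [0, 0, 0, 0, 0, 0, 0]

```text
time: 6.23
position: [0.4253, 0.243, 0.0862]
eef_rot: [0.988, 0.155, -0.001, -0.001]
ft_force: [-0.9, 0.2, -1.5]
width: 0.0199
```

```bash
python3 - <<'E'
from h import *
plan(stand(-.19,0,.09),12.4,vmax=3,wmax=.11)
d=snap('top','top5'); crop(d,185,315,120,245,6,'pics/top5c.png')
d=snap('side','side5'); crop(d,180,340,120,250,5,'pics/side5c.png')
s,p,R=pose(); print(s['time'],p,tost(p))
E
```

```text
t 6.2333 n 1 pos [0.4253 0.243  0.0862] yaw 17.79 tilt [-0.0019  0.0011] F [-0.9  0.2 -1.5] w 0.0199
[-0.00,-1.00,-0.38,-0.002,0.002,0.094
6.3333 [0.42591197 0.24170105 0.08624998] [-0.18872511 -0.01133748  0.08624998]
```

View pics/top5c.png

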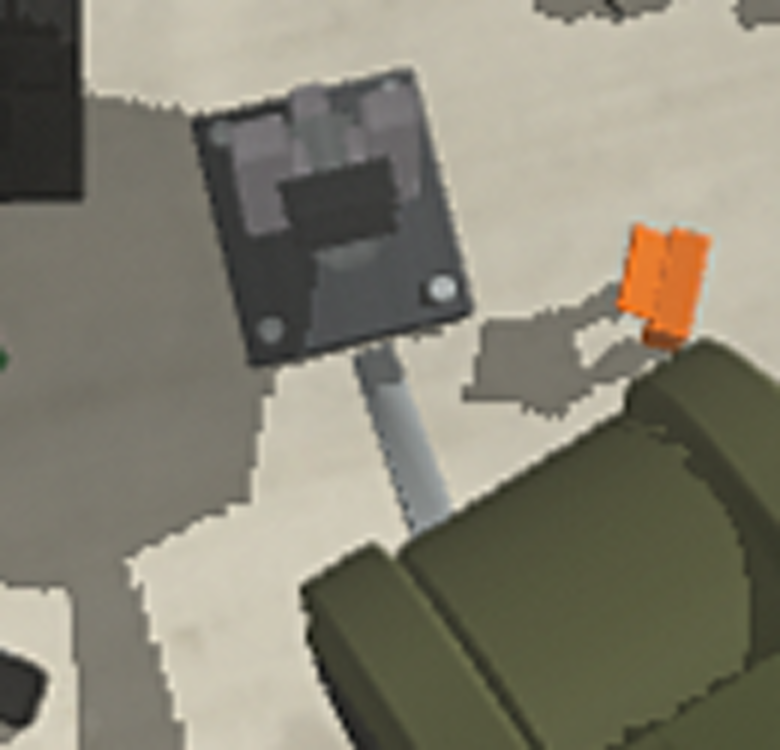

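View pics/side5c.png

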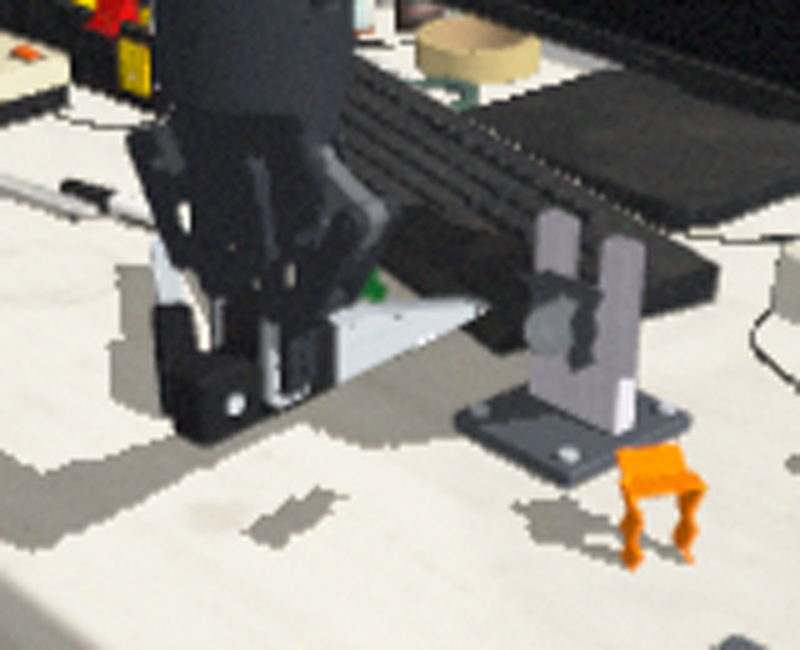

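```bash
python3 - <<'E'
from h import *
np.set_printoptions(precision=4,suppress=True)
s,p,R=pose(); print('yaw',np.degrees(np.arctan2(*R.as_matrix()[[1,0],0])))
d=load('top5');e=load('side5')
X0=.009; zo=.0014
def W(x,y,z): return p+R.apply([x-X0,-y,0])+np.array([0,0,zo+z])
for nm,q in dict(tipL=(.146,.007,.003),tipR=(.146,-.007,.003),sL=(.1,.007,.0159),sR=(.1,-.007,.0159)).items(): print(nm,'top',(proj(d,W(*q))-[185,120])*6+2.5)
for nm,q in dict(tipbot=(.146,-.007,0),tiptop=(.146,-.007,.003),lev=(.064,-.007,.026),hrearbot=(-.032,-.011,0),hrearbotL=(-.032,.011,0),hfront=(.044,-.011,0),bl44bot=(.044,-.007,0)).items(): print(nm,'side',(proj(e,W(*q))-[180,120])*5+2)
t=((375+.5)/6-.5+185,(348+.5)/6-.5+120); print('tip meas',tost(px(d,*t,z=.0905)),'model',tost(W(.146,0,.003)))
print('depth tip', [tost(px(d,185+a/6,120+b/6)) for a,b in((378,360),(400,430),(425,500))])
E
```

```text
yaw 18.00604421515321
tipL top [348.554  351.6621]
tipR top [390.9363 337.3923]
sL top [397.4978 483.7957]
sR top [440.7623 469.0325]
tipbot side [493.0323 307.4813]
tiptop side [493.2266 301.5188]
lev side [368.5989 312.2752]
hrearbot side [207.1761 451.5396]
hrearbotL side [170.0523 432.6211]
hfront side [342.5942 386.0811]
bl44bot side [335.7739 383.0043]
tip meas [-0.0538  0.0007  0.0905] model [-0.0524  0.002   0.0905]
depth tip [array([-0.0591,  0.0002,  0.0925]), array([-0.0834, -0.0008,  0.1007]), array([-0.1069, -0.0029,  0.1062])]
```

```bash
python3 - <<'E'
from h import *
plan(stand(-.182,0.001,.0775),12.4,vmax=1,wmax=.06)
E
```

```text
t 6.3333 n 2 pos [0.4259 0.2417 0.0862] yaw 18.01 tilt [-0.0016  0.0003] F [ 1.4  0.1 -1.7] w 0.02
[0.40,-0.58,0.44,-0.000,0.001,0.049
[0.37,-0.60,0.44,-0.000,0.001,0.049
```

Call:
play_rows:
  moves:
    - [0.3, -0.5, 0.3, 0, 0.001, 0.045, 0]
    - [0.3, -0.5, 0.3, 0, 0.001, 0.035, 0]
    - [0.1, -0.1, 0.1, 0, 0, 0.01, 0]
    - [0, 0, 0, 0, 0, 0, 0]
    - [0, 0, 0, 0, 0, 0, 0]

```text
time: 6.75
position: [0.4306, 0.2509, 0.0785]
eef_rot: [0.994, 0.114, -0.0, 0.001]
ft_force: [0.7, 0.3, -0.9]
width: 0.0203
```

```bash
python3 - <<'E'
from h import *
plan(stand(-.170,0.001,.0756),12.4,vmax=1,wmax=.06)
s,p,R=pose();print(tost(p))
E
```

```text
t 6.75 n 2 pos [0.4306 0.2509 0.0785] yaw 13.06 tilt [-0.0001 -0.0011] F [ 0.7  0.3 -0.9] w 0.0203
[0.61,-0.21,0.14,0.001,0.000,0.006
[0.61,-0.21,0.14,0.001,0.000,0.006
[-0.18217739 -0.00333233  0.07849008]
```

Call:
play_rows:
  moves:
    - [0.4, -0.2, 0.1, 0, 0, 0.005, 0]
    - [0.4, -0.1, 0.1, 0, 0, 0.005, 0]
    - [0, 0, 0, 0, 0, 0, 0]
    - [0, 0, 0, 0, 0, 0, 0]
    - [0, 0, 0, 0, 0, 0, 0]

```text
time: 7.17
position: [0.4392, 0.2547, 0.0766]
eef_rot: [0.994, 0.109, 0.0, 0.001]
ft_force: [-0.8, -0.4, -0.9]
width: 0.0199
```

```bash
python3 - <<'E'
from h import *
d=snap('top','top6'); crop(d,205,275,120,220,8,'pics/top6c.png')
d=snap('side','side6'); crop(d,210,330,130,220,6,'pics/side6c.png')
plan(stand(-.170,0.001,.0756),12.4,vmax=1,wmax=.06)
s,p,R=pose();print(tost(p))
E
```

```text
t 7.2667 n 1 pos [0.439  0.2547 0.0766] yaw 12.52 tilt [ 0.0002 -0.0012] F [ 0.6 -0.9 -0.9] w 0.0201
[0.31,-0.25,0.10,0.001,0.000,0.002
[-0.17310679 -0.00147674  0.0766168 ]
```

View pics/top6c.png

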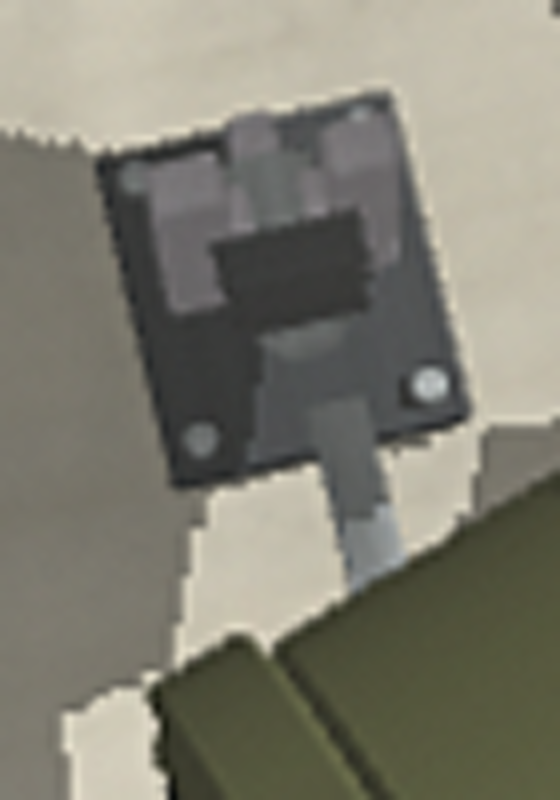

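View pics/side6c.png

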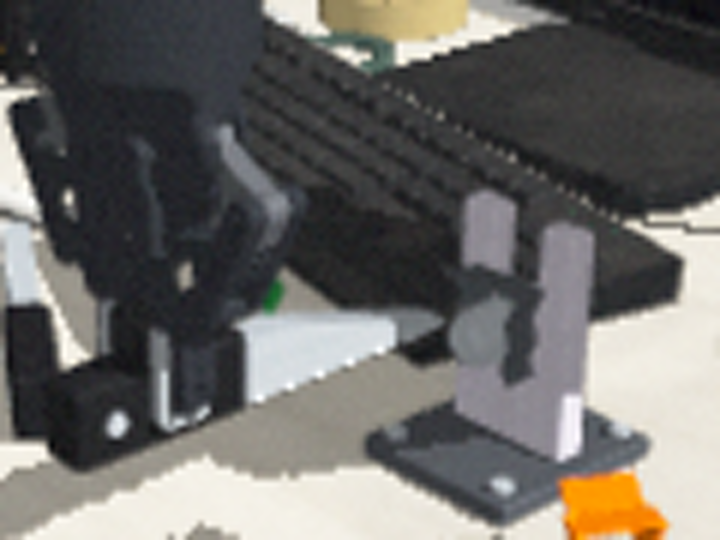

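```bash
python3 - <<'E'
from h import *
np.set_printoptions(precision=4,suppress=True)
d=load('top6')
f=lambda u,v,z: tost(px(d,(u+.5)/8-.5+205,(v+.5)/8-.5+120,z=z))
print('tip L,R',f(310,408,.081),f(370,396,.081))
print('blade 500',f(340,525,.09),f(398,500,.09))
print('clip corners',f(213,248,.085),f(355,208,.085),f(372,308,.085),f(232,335,.085))
print('plate',f(98,160,.01),f(388,92,.01),f(468,412,.01),f(175,487,.01))
print('upright tops',f(152,165,.108),f(225,150,.108),f(325,128,.108),f(390,115,.108))
print('rod nose',f(262,345,.062),f(350,325,.062),f(310,360,.062))
E
```

```text
tip L,R [-0.0372  0.004   0.081 ] [-0.0377 -0.0105  0.081 ]
blade 500 [-0.0678  0.0041  0.09  ] [-0.0652 -0.0105  0.09  ]
clip corners [0.005  0.0177 0.085 ] [ 0.0068 -0.0175  0.085 ] [-0.0179 -0.0157  0.085 ] [-0.0167  0.0181  0.085 ]
plate [0.0536 0.0389 0.01  ] [ 0.0542 -0.0386  0.01  ] [-0.0332 -0.0387  0.01  ] [-0.035  0.039  0.01 ]
upright tops [0.0216 0.0276 0.108 ] [0.0212 0.0104 0.108 ] [ 0.0211 -0.0134  0.108 ] [ 0.0207 -0.0289  0.108 ]
rod nose [-0.0155  0.0109  0.062 ] [-0.0156 -0.0111  0.062 ] [-0.0218  0.0004  0.062 ]
```

```bash
python3 - <<'E'
from h import *
np.set_printoptions(precision=4,suppress=True)
d=load('top6')
K=d['camera_matrix'];R=d['R'];t=d['t']
uu,vv=np.meshgrid(np.arange(512),np.arange(384)); z=d['range_z']
P=(np.stack([uu,vv,np.ones_like(uu)],-1)@np.linalg.inv(K).T*z[...,None]-t)@R
c,s=np.cos(SA),np.sin(SA); q=P[...,:2]-ST
L=np.stack([c*q[...,0]+s*q[...,1],-s*q[...,0]+c*q[...,1],P[...,2]],-1)[120:220,205:275].reshape(-1,3)
m=(L[:,0]<-.04)&(L[:,0]>-.095)&(abs(L[:,1]+.0033)<.005)&(L[:,2]>.06)&(L[:,2]<.12)
A=L[m]; k=np.polyfit(A[:,0],A[:,2],1); print(len(A),'slope',k[0],'model',-23/82,'z at tip x=-.037',np.polyval(k,-.037),'underside',np.polyval(k,-.037)-.003)
m=(abs(L[:,0])<.006)&(abs(L[:,1])<.012)&(L[:,2]>.07)&(L[:,2]<.1); print('bow',np.median(L[m,2]),m.sum())
m=(L[:,0]>.011)&(L[:,0]<.02)&(abs(L[:,1])>.015)&(abs(L[:,1])<.027)&(L[:,2]>.1); print('upright',np.median(L[m,2]),m.sum())
m=(L[:,0]>-.03)&(L[:,0]<.05)&(abs(L[:,1])>.015)&(L[:,2]<.02)&(L[:,2]>.004); print('plate',np.median(L[m,2]))
m=(L[:,0]>.012)&(L[:,0]<.021)&(abs(L[:,1])<.006);print('rod top in slot',np.median(L[m,2]),m.sum())
e=load('side6')
for q in [(-.02,0,.068),(-.014,0,.074),(-.019,0.01,.09),(-.019,-.01,.09)]: print(q,(proj(e,stand(*q))-[210,130])*6+2.5)
for q in [(-.037,-.0103,.078),(-.037,-.0103,.081),(-.175-.009-.032,-.0143,.078)]: print(q,(proj(e,stand(*q))-[210,130])*6+2.5)
E
```

```text
110 slope -0.2819453955021904 model -0.2804878048780488 z at tip x=-.037 0.081022279710256 underside 0.07802227971025599
bow 0.08283399517878395 76
upright 0.10750421613475272 60
plate 0.00970482704601931
rod top in slot 0.07283642307160633 29
(-0.02, 0, 0.068) [459.5656 326.9608]
(-0.014, 0, 0.074) [470.9423 308.8675]
(-0.019, 0.01, 0.09) [445.443  267.2097]
(-0.019, -0.01, 0.09) [482.0235 283.5337]
(-0.037, -0.0103, 0.078) [448.3298 325.1153]
(-0.037, -0.0103, 0.081) [448.6186 318.0643]
(-0.216, -0.0143, 0.078) [ 78.5088 481.4664]
```

Call:
play_rows:
  moves:
    - [0, -0.2, 0.1, 0.001, 0, 0.001, 0]
    - [0, -0.15, 0, 0, 0, 0.001, 0]
    - [0.4, 0, 0, 0, 0, 0, 0]
    - [0.5, 0, 0, 0, 0, 0, 0]
    - [0, 0, 0, 0, 0, 0, 0]

```text
time: 7.68
position: [0.4474, 0.2608, 0.0757]
eef_rot: [0.994, 0.108, 0.0, -0.0]
ft_force: [0.4, 0.4, -1.8]
width: 0.0205
```

```bash
python3 - <<'E'
from h import *
plan(stand(-.142,0.002,.0745),12.4,vmax=.6,wmax=.06)
s,p,R=pose();print(tost(p))
E
```

```text
t 7.6833 n 4 pos [0.4474 0.2608 0.0757] yaw 12.45 tilt [0.0002 0.0004] F [ 0.4  0.4 -1.8] w 0.0205
[0.54,0.02,0.03,-0.000,-0.000,0.000
[0.54,0.02,0.03,-0.000,-0.000,0.000
[0.54,0.02,0.03,-0.000,-0.000,0.000
[0.54,0.02,0.03,-0.000,-0.000,0.000
[-0.16358647  0.00273053  0.07570928]
```

Call:
play_rows:
  moves:
    - [0.5, 0.05, 0, 0, 0, 0, 0]
    - [0.5, 0, 0, 0, 0, 0, 0]
    - [0.5, 0, 0, 0, 0, 0, 0]
    - [0, 0, 0, 0, 0, 0, 0]
    - [0, 0, 0, 0, 0, 0, 0]

```text
time: 8.1
position: [0.4647, 0.2638, 0.0756]
eef_rot: [0.994, 0.108, 0.0, 0.0]
ft_force: [0.7, -0.4, -0.8]
width: 0.02
```

```bash
python3 - <<'E'
from h import *
d=snap('top','top7'); crop(d,205,275,120,220,8,'pics/top7c.png')
d=snap('side','side7'); crop(d,210,330,130,220,6,'pics/side7c.png')
plan(stand(-.120,0.002,.0735),12.4,vmax=.6,wmax=.06)
s,p,R=pose();print(tost(p))
E
```

```text
t 8.2 n 5 pos [0.4645 0.2638 0.0756] yaw 12.43 tilt [0.0006 0.0001] F [ 0.6  0.8 -1.8] w 0.0203
[0.53,-0.00,0.04,0.000,-0.000,0.000
[0.53,-0.00,0.04,0.000,-0.000,0.000
[0.53,-0.00,0.04,0.000,-0.000,0.000
[0.53,-0.00,0.04,0.000,-0.000,0.000
[0.53,-0.00,0.04,0.000,-0.000,0.000
[-0.14629537  0.00196348  0.07561402]
```

View pics/top7c.png

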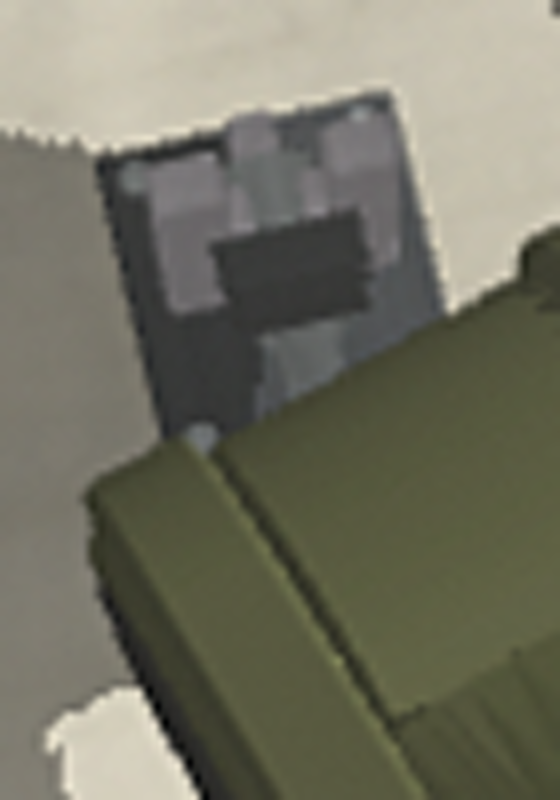

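View pics/side7c.png

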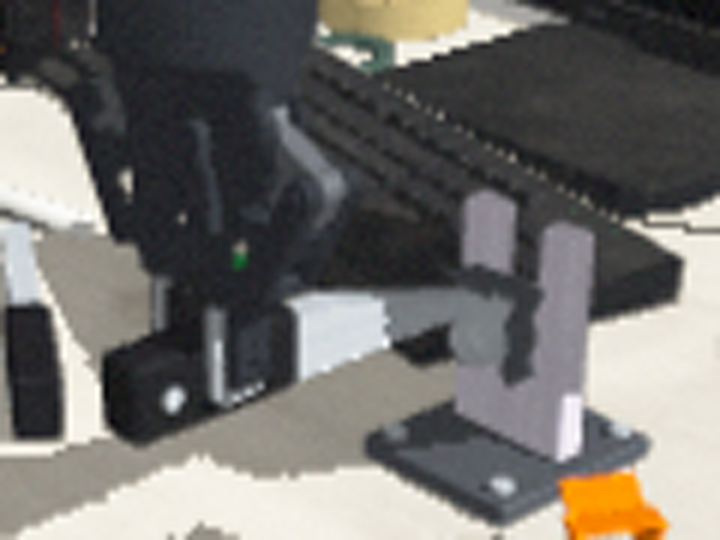

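Call:
play_rows:
  moves:
    - [0.5, 0, 0.1, 0, 0, 0, 0]
    - [0.5, 0, 0.1, 0, 0, 0, 0]
    - [0.5, 0, 0.05, 0, 0, 0, 0]
    - [0.4, 0, 0, 0, 0, 0, 0]
    - [0, 0, 0, 0, 0, 0, 0]

```text
time: 8.62
position: [0.4843, 0.2684, 0.0727]
eef_rot: [0.994, 0.109, 0.0, -0.0]
ft_force: [-0.0, 0.5, -1.2]
width: 0.0197
```

```bash
python3 - <<'E'
from h import *
plan(stand(-.110,0.002,.0725),12.4,vmax=.6,wmax=.06)
s,p,R=pose();print(tost(p))
E
```

```text
t 8.6167 n 3 pos [0.4843 0.2684 0.0727] yaw 12.47 tilt [0.0001 0.0002] F [-0.   0.5 -1.2] w 0.0197
[0.53,0.01,0.01,-0.000,-0.000,0.000
[0.53,0.01,0.01,-0.000,-0.000,0.000
[0.53,0.01,0.01,-0.000,-0.000,0.000
[-0.12599552  0.00219235  0.07272852]
```

Call:
play_rows:
  moves:
    - [0.4, 0, 0.05, 0, 0, 0, 0]
    - [0.4, 0, 0.05, 0, 0, 0, 0]
    - [0.4, 0, 0, 0, 0, 0, 0]
    - [0.4, 0, 0, 0, 0, 0, 0]
    - [0.4, 0, 0, 0, 0, 0, 0]
  squeeze: 120

```text
time: 9.03
position: [0.4952, 0.2718, 0.072]
eef_rot: [0.994, 0.109, -0.011, 0.001]
ft_force: [-12.9, -4.2, 12.7]
width: 0.0194
```

```bash
python3 - <<'E'
from h import *
plan(stand(-.090,0.002,.0725),12.4,vmax=.6,wmax=.06)
s,p,R=pose();print(tost(p),s['wrist_torque'])
E
```

```text
t 9.0333 n 5 pos [0.4952 0.2718 0.072 ] yaw 12.55 tilt [-0.0214 -0.005 ] F [-12.9  -4.2  12.7] w 0.0194
[0.49,0.02,-0.02,0.000,0.004,0.001
[0.49,0.02,-0.02,0.000,0.004,0.001
[0.49,0.02,-0.02,0.000,0.004,0.001
[0.49,0.02,-0.01,0.000,0.004,0.001
[0.49,0.02,-0.01,0.000,0.004,0.001
[-0.11456951  0.00315141  0.07198549] [-0.71140262  1.64727275 -0.17709571]
```

Call:
play_rows:
  moves:
    - [0.4, 0, -0.05, 0, 0.01, 0, 0]
    - [0.4, 0, -0.03, 0, 0.01, 0, 0]
    - [0.4, 0, 0, 0, 0.01, 0, 0]
    - [0.4, 0, 0, 0, 0.01, 0, 0]
    - [0.4, 0, 0, 0, 0.01, 0, 0]

```text
time: 9.45
position: [0.4993, 0.2733, 0.0717]
eef_rot: [0.994, 0.11, -0.004, 0.002]
ft_force: [-11.4, -3.0, 7.3]
width: 0.0197
```

```bash
python3 - <<'E'
from h import *
d=snap('side','side8'); crop(d,210,330,130,220,6,'pics/side8c.png')
d=snap('top','top8'); crop(d,205,275,120,220,6,'pics/top8c.png')
plan(stand(-.090,0.002,.0725),12.4,vmax=.6,wmax=.06)
s,p,R=pose();print(tost(p),s['wrist_torque'])
E
```

```text
t 9.55 n 4 pos [0.4994 0.2734 0.0717] yaw 12.65 tilt [-0.007  -0.0042] F [-11.   -3.3   7.5] w 0.0197
[0.50,0.05,-0.02,0.001,0.002,0.001
[0.50,0.05,-0.02,0.001,0.002,0.001
[0.50,0.05,-0.02,0.001,0.002,0.001
[0.50,0.05,-0.02,0.001,0.002,0.001
[-0.11018195  0.00382357  0.0717327 ] [-0.62494589  1.67133972 -0.15527175]
```

View pics/side8c.png

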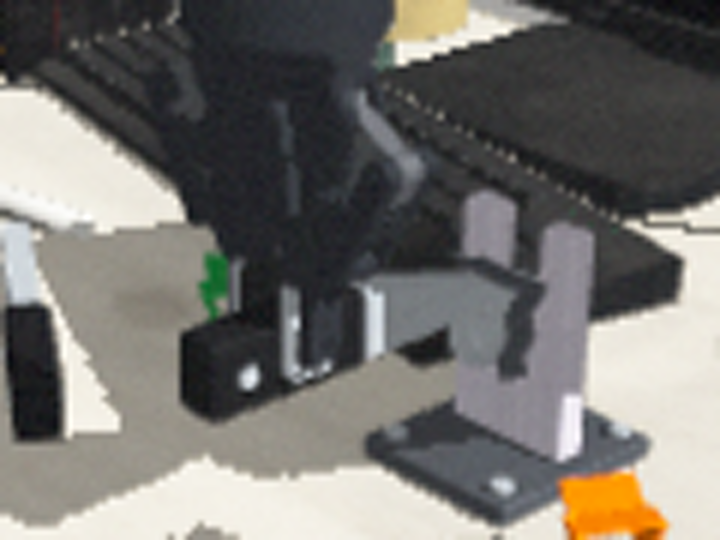

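View pics/top8c.png

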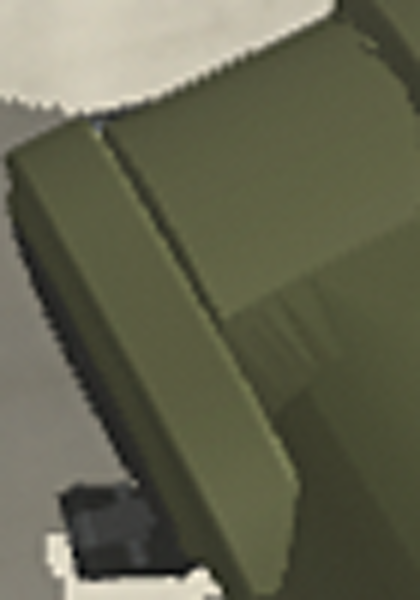

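Call:
play_rows:
  moves:
    - [0.6, 0.05, -0.05, 0, 0.012, 0.002, 0]
    - [0.6, 0.05, 0, 0, 0.012, 0.002, 0]
    - [0.6, 0.05, 0, 0, 0.012, 0, 0]
    - [0.6, 0.03, 0, 0, 0.012, 0, 0]
    - [0.6, 0, 0, 0, 0.012, 0, 0]

```text
time: 9.97
position: [0.5109, 0.2761, 0.0701]
eef_rot: [0.994, 0.11, 0.007, 0.001]
ft_force: [-9.5, -4.5, 6.9]
width: 0.0201
```

```bash
python3 - <<'E'
from h import *
plan(stand(-.090,0.002,.0725),12.4,vmax=.6,wmax=.06)
s,p,R=pose();print(tost(p),s['wrist_torque'])
E
```

```text
t 9.9667 n 2 pos [0.5109 0.2761 0.0701] yaw 12.64 tilt [ 0.0134 -0.001 ] F [-9.5 -4.5  6.9] w 0.0201
[0.42,0.10,-0.11,0.002,-0.006,0.002
[0.42,0.10,-0.12,0.002,-0.006,0.002
[-0.0983182   0.00404782  0.0701317 ] [-0.68066596  1.68378996 -0.12210358]
```

Call:
play_rows:
  moves:
    - [0.5, 0.1, -0.15, 0, 0.003, 0.002, 0]
    - [0.6, 0.1, -0.1, 0, 0.005, 0.002, 0]
    - [0.6, 0.1, -0.1, 0, 0.006, 0.002, 0]
    - [0.6, 0.05, -0.05, 0, 0.006, 0, 0]
    - [0.6, 0, 0, 0, 0.006, 0, 0]

```text
time: 10.38
position: [0.5247, 0.2786, 0.0711]
eef_rot: [0.994, 0.109, 0.003, 0.002]
ft_force: [-9.0, -2.2, 8.1]
width: 0.0198
```

```bash
python3 - <<'E'
from h import *
d=snap('side','side9'); crop(d,210,330,130,220,6,'pics/side9c.png')
plan(stand(-.080,0.002,.0725),12.4,vmax=.6,wmax=.06)
s,p,R=pose();print(tost(p),s['wrist_torque'])
E
```

```text
t 10.4333 n 1 pos [0.5258 0.2789 0.0713] yaw 12.57 tilt [ 0.0078 -0.0023] F [-6.2 -0.9  3.3] w 0.0195
[0.32,0.16,-0.12,0.004,-0.007,0.003
[-0.08320623  0.00358613  0.07129308] [-0.30092467  1.11973906 -0.02621234]
```

View pics/side9c.png

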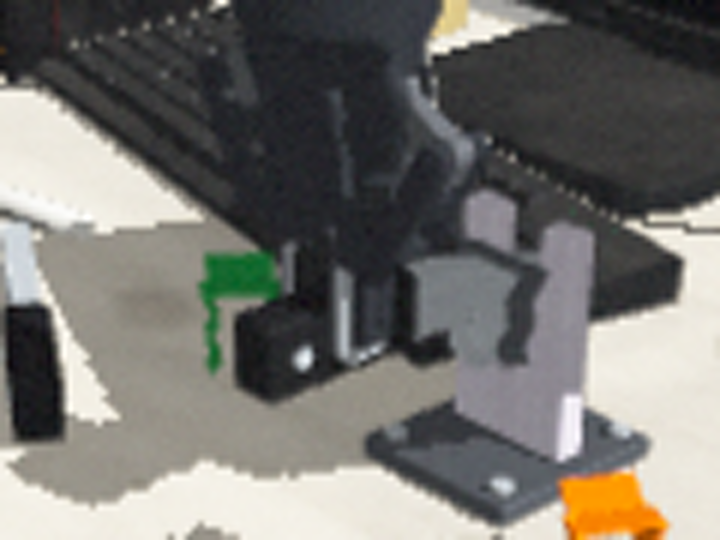

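Call:
play_rows:
  moves:
    - [0.5, 0.1, -0.1, 0.002, 0, 0.003, 0]
    - [0.6, 0.1, -0.1, 0.002, 0.004, 0.002, 0]
    - [0.6, 0.1, -0.05, 0, 0.006, 0, 0]
    - [0.6, 0.05, -0.05, 0, 0.006, 0, 0]
    - [0.6, 0, 0, 0, 0.006, 0, 0]

```text
time: 10.85
position: [0.5484, 0.2821, 0.0718]
eef_rot: [0.994, 0.109, 0.007, -0.001]
ft_force: [-1.8, -0.1, -1.3]
width: 0.0195
```

```bash
python3 - <<'E'
from h import *
plan(stand(-.0445,0.002,.0725),12.4,vmax=.6,wmax=.06)
s,p,R=pose();print(tost(p),s['wrist_torque'])
E
```

```text
t 10.85 n 3 pos [0.5484 0.2821 0.0718] yaw 12.47 tilt [0.013  0.0028] F [-1.8 -0.1 -1.3] w 0.0195
[0.53,-0.01,-0.02,0.000,-0.004,0.000
[0.53,-0.01,-0.02,0.000,-0.004,0.000
[0.53,-0.01,-0.02,0.000,-0.004,0.000
[-0.0603806   0.00182265  0.07178038] [-0.06920608  0.41038414  0.00326234]
```

```bash
python3 - <<'E'
from h import *
d=snap('side','side10'); crop(d,230,330,130,220,7,'pics/side10c.png')
s,p,R=pose();print(tost(p),s['ft_force'])
E
```

```text
[-0.05889754  0.00176632  0.07197472] [ 1.17142979  0.40547514 -2.69899809]
```

View pics/side10c.png

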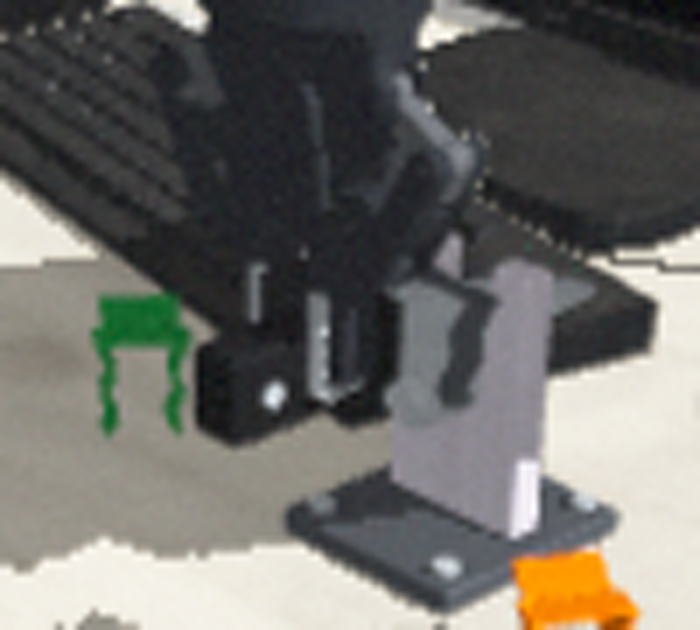

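```bash
python3 - <<'E'
from h import *
np.set_printoptions(precision=4,suppress=True)
from scipy.optimize import least_squares
e=load('side10')
g=lambda q:(proj(e,stand(*q))-[230,130])*7+3
for q in [(-.035,-.04,.01),(-.035,.04,.01),(.055,-.04,.01),(.0085,-.03,.108),(-.02,0,.062)]: print('stand',q,g(q))
for O in (-.068,-.064,-.060):
  print(O,'rearbotR',g((O-.032,-.011,.074)),'reartopR',g((O-.032,-.011,.106)),'rearbotL',g((O-.032,.011,.074)),'frontbotR',g((O+.044,-.011,.074)),'tip',g((O+.146,0,.077)))
E
```

```text
stand (-0.035, -0.04, 0.01) [442.7593 590.5595]
stand (-0.035, 0.04, 0.01) [279.4786 503.7611]
stand (0.055, -0.04, 0.01) [619.8493 505.8504]
stand (0.0085, -0.03, 0.108) [526.9977 277.5853]
stand (-0.02, 0, 0.062) [395.548  397.5142]
-0.068 rearbotR [242.4272 448.6802] reartopR [243.7069 356.9143] rearbotL [196.3121 424.7622] frontbotR [411.9476 379.7327] tip [591.1279 280.2839]
-0.064 rearbotR [251.803  444.8668] reartopR [253.2471 353.2965] rearbotL [205.6583 421.0793] frontbotR [420.3913 376.2985] tip [598.5363 277.337 ]
-0.06 rearbotR [261.126 441.075] reartopR [262.7326 349.6994] rearbotL [214.9529 417.4169] frontbotR [428.7899 372.8826] tip [605.9078 274.4048]
```

Call:
play_rows:
  moves:
    - [0.4, 0, 0, 0, -0.005, 0, 0]
    - [0.4, 0, 0, 0, -0.003, 0, 0]
    - [0.4, 0, 0, 0, 0, 0, 0]
    - [0.1, 0, 0, 0, 0, 0, 0]
    - [0, 0, 0, 0, 0, 0, 0]

```text
time: 11.32
position: [0.5657, 0.2855, 0.0721]
eef_rot: [0.994, 0.108, 0.005, -0.0]
ft_force: [-2.1, -1.4, -1.6]
width: 0.0195
```

```bash
python3 - <<'E'
from h import *
d=snap('side','side11'); crop(d,230,330,130,220,7,'pics/side11c.png')
plan(stand(-.0445,0.002,.0725),12.4,vmax=.6,wmax=.06)
s,p,R=pose();print(tost(p),s['wrist_torque'])
E
```

```text
t 11.3667 n 1 pos [0.5657 0.2855 0.0722] yaw 12.42 tilt [0.0092 0.0015] F [-1.5 -1.3 -1.6] w 0.0197
[-0.17,-0.06,-0.03,0.001,-0.009,0.000
[-0.0428205   0.00141653  0.07218831] [-0.09935542  0.34385996  0.04022209]
```

View pics/side11c.png

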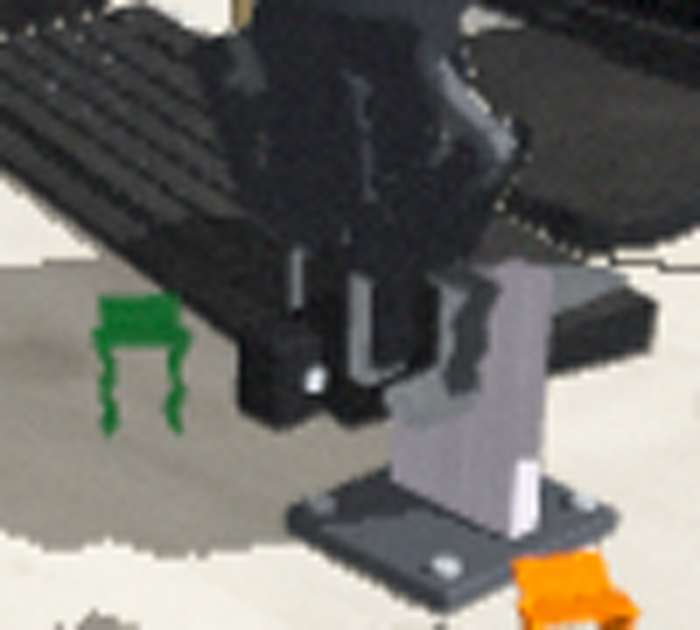

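Call:
play_rows:
  moves:
    - [-0.1, 0, -0.2, 0, 0, 0, 0]
    - [0, 0, -0.3, 0, 0, 0, 0]
    - [0, 0, -0.3, 0, 0, 0, 0]
    - [0, 0, -0.4, 0, 0, 0, 0]
    - [0, 0, -0.4, 0, 0, 0, 0]

```text
time: 11.78
position: [0.565, 0.285, 0.0893]
eef_rot: [0.994, 0.108, 0.006, -0.0]
ft_force: [-0.1, 0.4, -1.4]
width: 0.0199
```

```bash
python3 - <<'E'
from h import *
d=snap('side','side12'); crop(d,230,330,130,220,7,'pics/side12c.png')
plan(stand(-.0445,0.002,.1325),12.4,vmax=.6,wmax=.06)
s,p,R=pose();print(tost(p),s['wrist_torque'])
E
```

```text
t 11.8333 n 8 pos [0.5656 0.2853 0.0904] yaw 12.41 tilt [0.0123 0.0025] F [-0.2  0.9 -1. ] w 0.0199
[-0.01,-0.01,-0.53,0.000,-0.002,0.000
[-0.01,-0.01,-0.53,0.000,-0.002,0.000
[-0.01,-0.01,-0.53,0.000,-0.002,0.000
[-0.02,-0.01,-0.53,0.000,-0.002,0.000
[-0.02,-0.01,-0.53,0.000,-0.002,0.000
[-0.02,-0.01,-0.53,0.000,-0.002,0.000
[-0.02,-0.01,-0.53,0.000,-0.002,0.000
[-0.02,-0.01,-0.53,0.000,-0.002,0.000
[-0.04296707  0.00129101  0.09043473] [-0.15388703 -0.00077316 -0.01135548]
```

View pics/side12c.png

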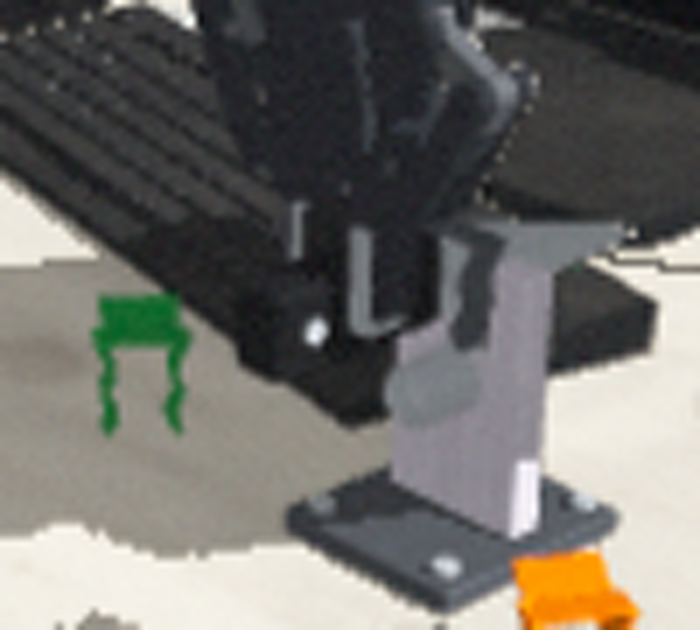

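Clip came up with the wedge (dark clip at (475,290), clear of the bare rod). Keep lifting slowly.

Call:
play_rows:
  moves:
    - [0, 0, -0.5, 0, 0, 0, 0]
    - [0, 0, -0.6, 0, 0, 0, 0]
    - [-0.1, 0, -0.6, 0, 0, 0, 0]
    - [-0.3, 0, -0.5, 0, 0, 0, 0]
    - [-0.5, 0, -0.3, 0, 0, 0, 0]

```text
time: 12.25
position: [0.5572, 0.2833, 0.1186]
eef_rot: [0.994, 0.108, 0.007, -0.001]
ft_force: [-0.1, 0.8, -1.5]
width: 0.0196
```

```bash
python3 - <<'E'
from h import *
d=snap('side','side13'); crop(d,210,330,120,220,6,'pics/side13c.png')
s,p,R=pose();print(tost(p),s['wrist_torque'])
plan(stand(-.165,0.002,.1325),12.4,vmax=1.0,wmax=.06)
E
```

```text
[-0.05246117  0.00132004  0.11918241] [0.0067124  0.2346289  0.01750214]
t 12.3 n 12 pos [0.5563 0.2833 0.1192] yaw 12.39 tilt [0.014  0.0037] F [-0.2 -0.  -1.6] w 0.0197
[-0.94,-0.01,-0.12,-0.000,-0.001,-0.000
[-0.94,-0.01,-0.12,-0.000,-0.001,-0.000
[-0.94,-0.01,-0.12,-0.000,-0.001,-0.000
[-0.94,-0.01,-0.12,-0.000,-0.001,-0.000
[-0.94,-0.01,-0.12,-0.000,-0.001,-0.000
[-0.94,-0.01,-0.12,-0.000,-0.001,-0.000
[-0.94,-0.01,-0.12,-0.000,-0.001,-0.000
[-0.94,-0.01,-0.12,-0.000,-0.001,-0.000
[-0.94,-0.01,-0.12,-0.000,-0.001,-0.000
[-0.94,-0.01,-0.11,-0.000,-0.001,-0.000
[-0.94,-0.01,-0.11,-0.000,-0.001,-0.000
[-0.94,-0.01,-0.11,-0.000,-0.001,-0.000
```

View pics/side13c.png

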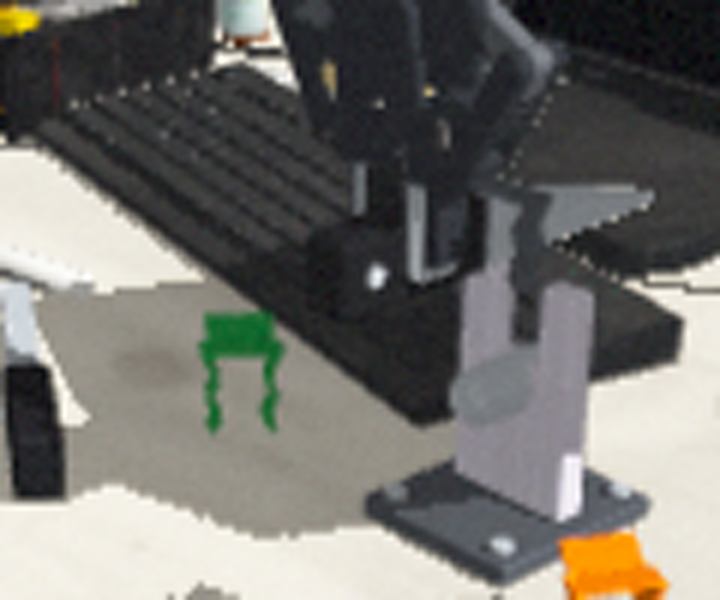

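Call:
play_rows:
  moves:
    - [-0.5, 0, -0.3, 0, 0, 0, 0]
    - [-0.7, 0, -0.2, 0, 0, 0, 0]
    - [-0.9, 0, -0.1, 0, 0, 0, 0]
    - [-1.0, 0, 0, 0, 0, 0, 0]
    - [-1.0, 0, 0, 0, 0, 0, 0]

```text
time: 12.72
position: [0.5131, 0.2735, 0.1252]
eef_rot: [0.994, 0.108, 0.007, -0.001]
ft_force: [0.1, 0.6, -2.0]
width: 0.0197
```

Call:
play_rows:
  moves:
    - [-1.0, 0, 0, 0, 0, 0, 0]
    - [-1.0, 0, 0, 0, 0, 0, 0]
    - [-0.8, 0, 0, 0, 0, 0, 0]
    - [-0.5, 0, 0, 0, 0, 0, 0]
    - [-0.2, 0, 0, 0, 0, 0, 0]

```text
time: 13.13
position: [0.4712, 0.2644, 0.124]
eef_rot: [0.994, 0.109, 0.005, -0.001]
ft_force: [0.4, 1.0, -2.4]
width: 0.0197
```

```bash
python3 - <<'E'
from h import *
d=snap('side','side14'); crop(d,170,330,100,220,5,'pics/side14c.png')
s,p,R=pose();print(tost(p),p,s['time'])
plan([.468,.125,.1],75,vmax=1.0,wmax=.07)
E
```

```text
[-0.13972024  0.00116874  0.123968  ] [0.47108815 0.26443861 0.123968  ] 13.1833
t 13.1833 n 16 pos [0.4711 0.2644 0.124 ] yaw 12.47 tilt [0.0102 0.0031] F [ 0.5 -0.6 -1.2] w 0.0201
[-0.21,0.85,0.15,0.000,-0.001,-0.068
[-0.27,0.83,0.15,0.000,-0.001,-0.068
[-0.32,0.81,0.15,0.000,-0.001,-0.068
[-0.38,0.79,0.15,0.000,-0.001,-0.068
[-0.43,0.76,0.15,0.000,-0.001,-0.068
[-0.48,0.73,0.15,0.000,-0.001,-0.068
[-0.53,0.69,0.15,0.000,-0.001,-0.068
[-0.57,0.66,0.15,0.000,-0.001,-0.068
[-0.62,0.62,0.15,0.000,-0.001,-0.068
[-0.66,0.57,0.15,0.000,-0.001,-0.068
[-0.70,0.53,0.15,0.000,-0.001,-0.068
[-0.73,0.48,0.15,0.000,-0.001,-0.068
[-0.76,0.43,0.15,0.000,-0.001,-0.068
[-0.79,0.37,0.15,0.000,-0.001,-0.068
[-0.81,0.32,0.15,0.000,-0.001,-0.068
[-0.83,0.26,0.15,0.000,-0.001,-0.068
```

View pics/side14c.png

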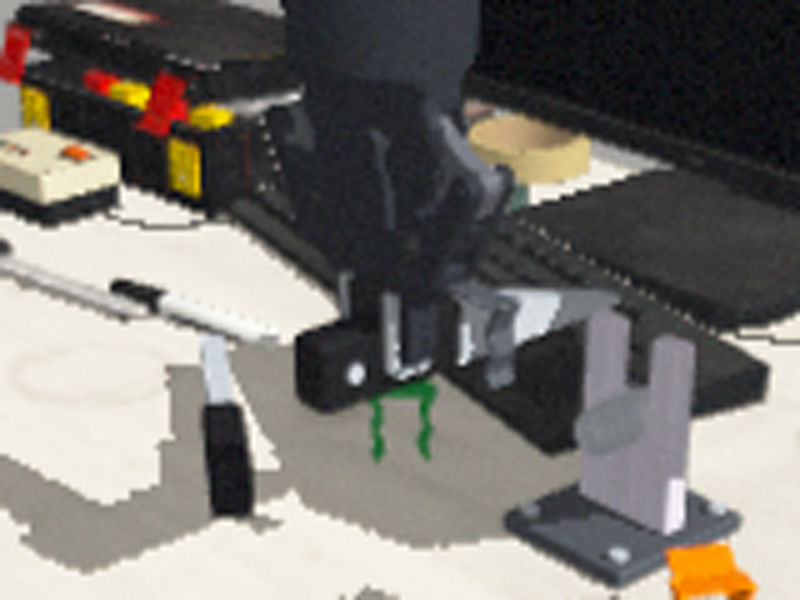

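Call:
play_rows:
  moves:
    - [-0.5, 0.2, 0, 0, 0, -0.01, 0]
    - [-0.8, 0.5, 0, 0, 0, -0.03, 0]
    - [-0.8, 0.7, 0, 0, 0, -0.05, 0]
    - [-0.6, 0.8, 0, 0, 0, -0.06, 0]
    - [-0.5, 0.8, 0, 0, 0, -0.068, 0]

```text
time: 13.6
position: [0.4489, 0.2276, 0.1237]
eef_rot: [0.975, 0.222, 0.007, -0.0]
ft_force: [0.1, 0.1, -2.0]
width: 0.0199
```

```bash
python3 - <<'E'
from h import *
plan([.468,.125,.1],75,vmax=1.0,wmax=.07,nmax=11)
E
```

```text
t 13.6 n 13 pos [0.4489 0.2276 0.1237] yaw 25.67 tilt [0.0125 0.0036] F [ 0.1  0.1 -2. ] w 0.0199
[-0.21,0.77,0.18,0.001,-0.001,-0.066
[-0.26,0.76,0.18,0.001,-0.001,-0.066
[-0.31,0.74,0.18,0.001,-0.001,-0.066
[-0.36,0.72,0.18,0.001,-0.001,-0.066
[-0.41,0.69,0.18,0.001,-0.001,-0.066
[-0.45,0.66,0.18,0.001,-0.001,-0.066
[-0.49,0.63,0.18,0.001,-0.001,-0.066
[-0.54,0.60,0.18,0.001,-0.001,-0.066
[-0.57,0.56,0.18,0.001,-0.001,-0.066
[-0.61,0.52,0.18,0.001,-0.001,-0.066
[-0.64,0.48,0.18,0.001,-0.001,-0.066
```

Call:
play_rows:
  moves:
    - [-0.2, 0.7, 0, 0, 0, -0.066, 0]
    - [-0.2, 0.7, 0, 0, 0, -0.066, 0]
    - [-0.3, 0.7, 0, 0, 0, -0.066, 0]
    - [-0.3, 0.7, 0, 0, 0, -0.066, 0]
    - [-0.4, 0.7, 0.1, 0, 0, -0.066, 0]

```text
time: 14.02
position: [0.4573, 0.1873, 0.1231]
eef_rot: [0.922, 0.388, 0.007, 0.001]
ft_force: [-1.2, -1.7, -1.9]
width: 0.0193
```

```bash
python3 - <<'E'
from h import *
plan([.468,.125,.1],75,vmax=1.0,wmax=.07,nmax=11)
d=snap('side','side15'); crop(d,170,330,100,240,5,'pics/side15c.png')
E
```

```text
t 14.0167 n 8 pos [0.4573 0.1873 0.1231] yaw 45.63 tilt [0.0137 0.0033] F [-1.2 -1.7 -1.9] w 0.0193
[-0.47,0.64,0.29,0.001,-0.001,-0.064
[-0.51,0.61,0.29,0.001,-0.001,-0.064
[-0.54,0.57,0.29,0.001,-0.001,-0.064
[-0.58,0.54,0.29,0.001,-0.001,-0.064
[-0.61,0.50,0.29,0.001,-0.001,-0.064
[-0.64,0.46,0.29,0.001,-0.001,-0.064
[-0.67,0.42,0.29,0.001,-0.001,-0.064
[-0.69,0.38,0.29,0.001,-0.001,-0.064
```

View pics/side15c.png

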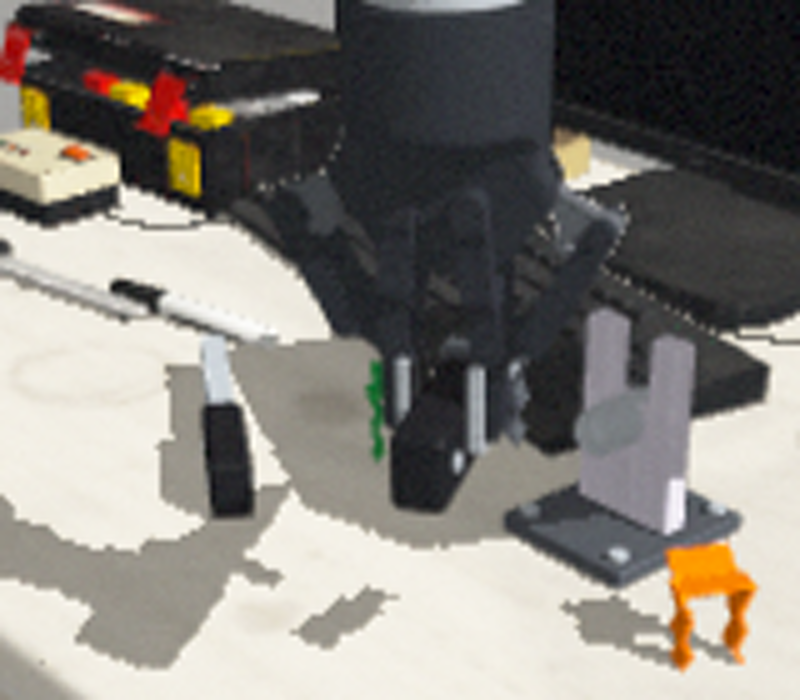

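Call:
play_rows:
  moves:
    - [-0.4, 0.6, 0.1, 0, 0, -0.064, 0]
    - [-0.5, 0.6, 0.1, 0, 0, -0.064, 0]
    - [-0.5, 0.6, 0.1, 0, 0, -0.064, 0]
    - [-0.6, 0.5, 0.1, 0, 0, -0.064, 0]
    - [-0.6, 0.5, 0.1, 0, 0, -0.06, 0]

```text
time: 14.48
position: [0.4656, 0.1466, 0.118]
eef_rot: [0.847, 0.531, 0.007, 0.003]
ft_force: [0.5, -0.5, -2.4]
width: 0.0196
```

```bash
python3 - <<'E'
from h import *
plan([.468,.125,.06],75,vmax=1.0,wmax=.07,nmax=11)
E
```

```text
t 14.4833 n 7 pos [0.4656 0.1466 0.118 ] yaw 64.19 tilt [0.015  0.0022] F [ 0.5 -0.5 -2.4] w 0.0196
[-0.27,0.16,0.83,0.002,-0.001,-0.027
[-0.27,0.15,0.83,0.002,-0.001,-0.027
[-0.28,0.14,0.83,0.002,-0.001,-0.027
[-0.28,0.14,0.83,0.002,-0.001,-0.027
[-0.28,0.13,0.83,0.002,-0.001,-0.027
[-0.28,0.13,0.83,0.002,-0.001,-0.027
[-0.29,0.12,0.83,0.002,-0.001,-0.027
```

Call:
play_rows:
  moves:
    - [-0.3, 0.15, 0.5, 0.003, -0.001, -0.03, 0]
    - [-0.3, 0.15, 0.8, 0.003, -0.001, -0.03, 0]
    - [-0.3, 0.15, 0.8, 0.003, -0.001, -0.03, 0]
    - [-0.3, 0.1, 0.8, 0.002, -0.001, -0.02, 0]
    - [-0.2, 0.1, 0.4, 0.002, 0, -0.01, 0]

```text
time: 14.9
position: [0.4689, 0.1294, 0.0854]
eef_rot: [0.814, 0.581, 0.003, -0.0]
ft_force: [0.0, 0.3, -2.1]
width: 0.0197
```

```bash
python3 - <<'E'
from h import *
plan([.468,.125,.03],75,vmax=1.0,wmax=.07,nmax=11)
d=snap('side','side16'); crop(d,190,350,120,260,5,'pics/side16c.png')
d=snap('top','top16'); crop(d,225,365,170,270,5,'pics/top16c.png')
E
```

```text
t 14.9 n 6 pos [0.4689 0.1294 0.0854] yaw 70.99 tilt [0.0053 0.0041] F [ 0.   0.3 -2.1] w 0.0197
[-0.08,0.01,0.92,0.001,-0.001,-0.012
[-0.08,0.01,0.92,0.001,-0.001,-0.012
[-0.08,0.01,0.92,0.001,-0.001,-0.012
[-0.08,0.01,0.92,0.001,-0.001,-0.012
[-0.08,0.01,0.92,0.001,-0.001,-0.012
[-0.08,0.01,0.92,0.001,-0.001,-0.012
```

View pics/side16c.png

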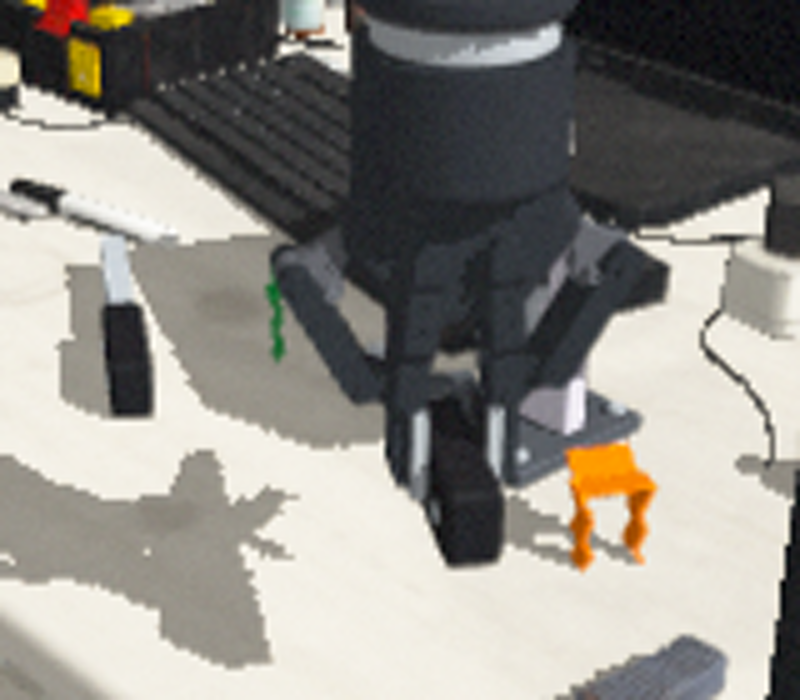

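View pics/top16c.png

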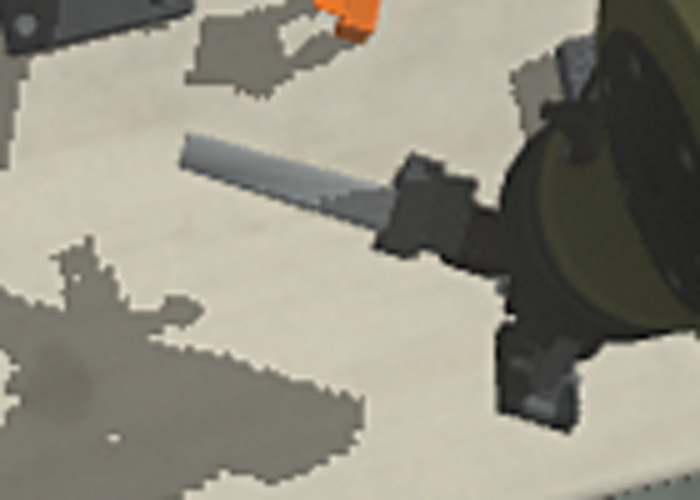

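Call:
play_rows:
  moves:
    - [-0.1, 0, 0.7, 0.002, -0.002, -0.01, 0]
    - [-0.1, 0, 1.0, 0.002, -0.002, -0.01, 0]
    - [-0.1, 0, 1.0, 0.001, -0.001, 0, 0]
    - [0, 0, 1.0, 0, 0, 0, 0]
    - [0, 0, 0.6, 0, 0, 0, 0]

```text
time: 15.42
position: [0.47, 0.1281, 0.0412]
eef_rot: [0.808, 0.589, 0.002, -0.0]
ft_force: [-0.6, -0.3, -2.3]
width: 0.0196
```

```bash
python3 - <<'E'
from h import *
plan([.468,.125,-.0014],75,vmax=.4,wmax=.07,nmax=11)
s,p,R=pose();print((R.as_matrix()[2,:2]))
E
```

```text
t 15.4167 n 11 pos [0.47   0.1281 0.0412] yaw 72.12 tilt [0.0031 0.0031] F [-0.6 -0.3 -2.3] w 0.0196
[-0.03,-0.01,0.39,0.000,-0.000,-0.005
[-0.03,-0.01,0.39,0.000,-0.000,-0.005
[-0.03,-0.01,0.39,0.000,-0.000,-0.005
[-0.03,-0.01,0.39,0.000,-0.000,-0.005
[-0.03,-0.01,0.39,0.000,-0.000,-0.005
[-0.03,-0.01,0.39,0.000,-0.000,-0.005
[-0.03,-0.01,0.39,0.000,-0.000,-0.005
[-0.03,-0.01,0.39,0.000,-0.000,-0.005
[-0.03,-0.01,0.39,0.000,-0.000,-0.005
[-0.03,-0.01,0.39,0.000,-0.000,-0.005
[-0.03,-0.01,0.39,0.000,-0.000,-0.005
[0.00387491 0.00198662]
```

Call:
play_rows:
  moves:
    - [0, 0, 0.7, 0.001, 0, -0.005, 0]
    - [0, 0, 0.7, 0.001, 0, -0.005, 0]
    - [0, 0, 0.5, 0, 0.002, 0, 0]
    - [0, 0, 0.3, 0, 0.002, 0, 0]
    - [0, 0, 0, 0, 0, 0, 0]

```text
time: 15.83
position: [0.4682, 0.1278, 0.014]
eef_rot: [0.805, 0.593, 0.001, -0.003]
ft_force: [-0.0, 0.0, -2.2]
width: 0.0196
```

```bash
python3 - <<'E'
from h import *
plan([.468,.125,-.0014],75,vmax=.3,wmax=.07,nmax=1)
s,p,R=pose();print((R.as_matrix()[2,:2]))
d=snap('side','side17'); crop(d,190,350,120,260,5,'pics/side17c.png')
d=snap('top','top17'); crop(d,225,365,170,270,5,'pics/top17c.png')
x=np.array([np.cos(np.radians(73)),np.sin(np.radians(73))])
for a,b in [(190,155),(220,165),(250,175),(280,186),(310,196),(340,205),(365,212),(385,225),(420,225),(440,230)]:
    q=px(d,225+a/5,170+b/5); print((a,b),((q[:2]-p[:2])@x+.009).round(4),q[2].round(4))
E
```

```text
t 15.8333 n 6 pos [0.4682 0.1278 0.014 ] yaw 72.77 tilt [-0.002   0.0055] F [-0.   0.  -2.2] w 0.0196
[-0.05,0.01,0.26,-0.001,-0.001,-0.006
[ 0.00470246 -0.00355042]
(190, 155) 0.1414 0.0002
(220, 165) 0.1283 -0.0002
(250, 175) 0.1154 0.0006
(280, 186) 0.1023 0.0027
(310, 196) 0.0893 0.0007
(340, 205) 0.0762 -0.0017
(365, 212) 0.0656 -0.0012
(385, 225) 0.0604 0.0432
(420, 225) 0.0476 0.048
(440, 230) 0.0402 0.0528
```

View pics/top17c.png

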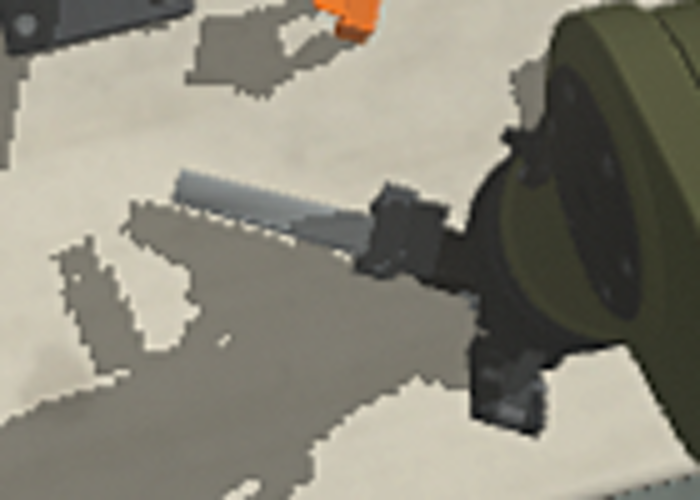

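View pics/side17c.png

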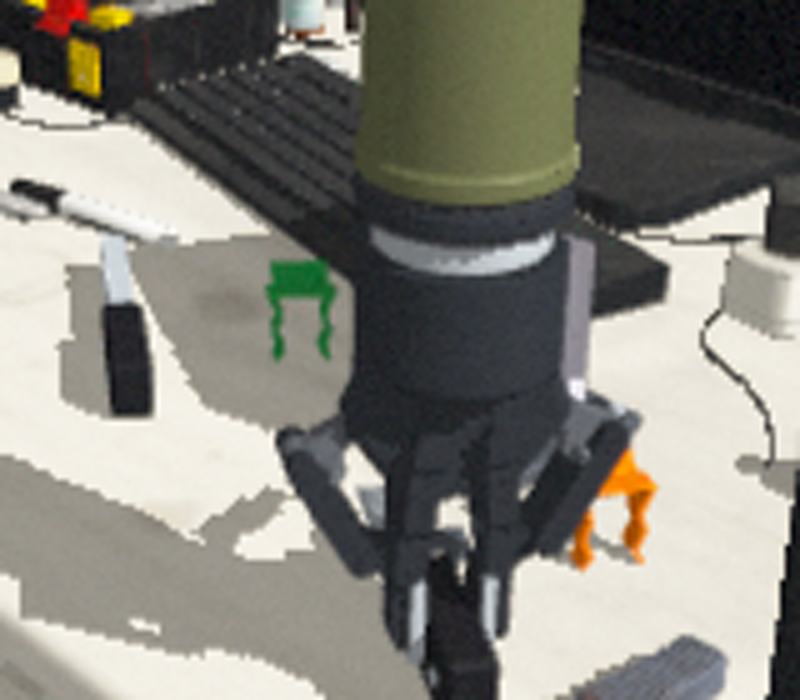

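```bash
python3 - <<'E'
from h import *
d=load('top17'); s,p,R=pose(); X=R.as_matrix()[:2,0]; X/=np.linalg.norm(X)
A=[]
for a in range(185,360,5):
    q=px(d,225+a/5,170+(187+(a-190)*.29)/5); A.append([(q[:2]-p[:2])@X+.009,q[2]])
A=np.array(A); m=A[:,1]>.008; k=np.polyfit(A[m,0],A[m,1],1); print(m.sum(),k, 'tip top z',np.polyval(k,.146),'at .064',np.polyval(k,.064))
E
```

```text
35 [-0.25385152  0.05670712] tip top z 0.019644797297141504 at .064 0.040460621695707716
```

Call:
play_rows:
  moves:
    - [0, 0, 0.25, 0, 0, 0, 0]
    - [0, 0, 0.25, 0, 0, 0, 0]
    - [0, 0, 0.25, 0, 0, 0, 0]
    - [0, 0, 0.2, 0, 0, 0, 0]
    - [0, 0, 0.1, 0, 0, 0, 0]

```text
time: 16.35
position: [0.4707, 0.129, 0.0054]
eef_rot: [0.805, 0.593, 0.004, -0.002]
ft_force: [-0.4, -0.3, -2.3]
width: 0.0195
```

```bash
python3 - <<'E'
from h import *
plan([.468,.125,-.0014],75,vmax=.3,wmax=.07,nmax=1)
E
```

```text
t 16.35 n 3 pos [0.4707 0.129  0.0054] yaw 72.76 tilt [0.0034 0.0083] F [-0.4 -0.3 -2.3] w 0.0195
[-0.16,-0.05,0.22,0.000,-0.003,-0.013
```

Call:
play_rows:
  moves:
    - [0, 0, 0.25, 0, -0.002, 0, 0]
    - [0, 0, 0.25, 0, -0.002, 0, 0]
    - [0, 0, 0.2, 0, 0, 0, 0]
    - [0, 0, 0.15, 0, 0, 0, 0]
    - [0, 0, 0.1, 0, 0, 0, 0]

```text
time: 16.77
position: [0.4714, 0.1293, -0.0016]
eef_rot: [0.805, 0.593, 0.002, -0.002]
ft_force: [-2.3, -0.9, 6.4]
width: 0.0195
```

```bash
python3 - <<'E'
from h import *
d=snap('top','top18'); crop(d,225,365,170,270,5,'pics/top18c.png')
plan([.468,.125,-.0014],75,vmax=.3,wmax=.07,nmax=1)
E
```

```text
t 16.8167 n 2 pos [ 0.4714  0.1293 -0.0017] yaw 72.77 tilt [0.0008 0.005 ] F [-5.  -0.7 11.2] w 0.0201
[-0.26,-0.10,-0.02,-0.000,-0.003,-0.020
```

View pics/top18c.png

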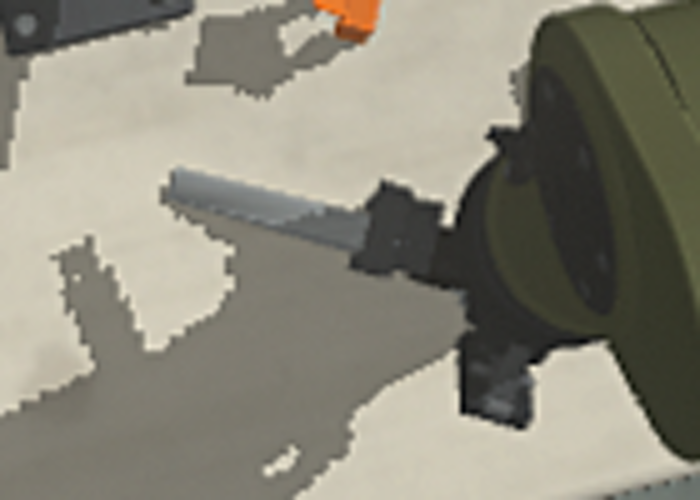

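Call:
play_rows:
  moves:
    - [0, 0, -0.05, 0, 0, 0, 0]
    - [0, 0, 0, 0, 0, 0, 0.5]
    - [0, 0, 0, 0, 0, 0, 0.5]
    - [0, 0, 0, 0, 0, 0, 0.7]
    - [0, 0, 0, 0, 0, 0, 0.7]

```text
time: 17.23
position: [0.4726, 0.1299, -0.0005]
eef_rot: [0.805, 0.593, 0.003, -0.002]
ft_force: [0.4, 0.1, 0.5]
width: 0.0595
```

```bash
python3 - <<'E'
from h import *
d=snap('top','top19'); crop(d,225,365,170,270,5,'pics/top19c.png')
plan([.468,.125,-.0014],75,vmax=.3,wmax=.07,nmax=1)
E
```

```text
t 17.2833 n 3 pos [ 0.4725  0.1298 -0.0006] yaw 72.76 tilt [0.0029 0.0061] F [-0.5 -0.6 -0.3] w 0.0602
[-0.20,-0.10,0.03,0.000,-0.002,-0.013
```

View pics/top19c.png

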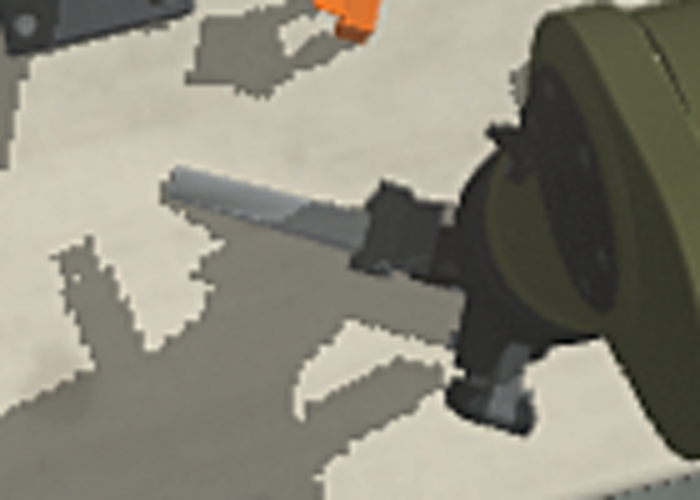

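Released; wedge and clip stay put. Rise straight up.

Call:
play_rows:
  moves:
    - [0, 0, -0.5, 0, 0, 0, 0.8]
    - [0, 0, -1.0, 0, 0, 0, 0.8]
    - [0, 0, -2.0, 0, 0, 0, 0.8]
    - [0, 0, -3.0, 0, 0, 0, 0.8]
    - [0, 0, -3.5, 0, 0, 0, 0.8]

```text
time: 17.7
position: [0.4663, 0.1267, 0.0975]
eef_rot: [0.805, 0.593, -0.005, -0.003]
ft_force: [1.1, 1.1, -0.6]
width: 0.0684
```

Call:
play_rows:
  moves:
    - [0, 0, -3.5, 0, 0, 0, 0.8]
    - [-2.0, 0, -3.0, 0, 0, 0, 0.8]
    - [-3.0, 0, -1.0, 0, 0, 0, 0.8]
    - [-3.0, 0, 0, 0, 0, 0, 0.8]
    - [-2.0, 0, 0, 0, 0, 0, 0.8]

```text
time: 18.12
position: [0.4424, 0.0334, 0.1895]
eef_rot: [0.803, 0.596, 0.005, 0.0]
ft_force: [0.5, 0.6, 0.7]
width: 0.0684
```

```bash
python3 - <<'E'
from h import *
d=snap('top','top20'); crop(d,205,365,120,270,5,'pics/top20c.png')
e=snap('side','side20'); crop(e,190,350,120,260,5,'pics/side20c.png')
s,p,R=pose();print(p,s['time'],s['ft_force'])
E
```

```text
[0.44227486 0.03212271 0.18909867] 18.2167 [-0.29298366  0.41930858  0.5120896 ]
```

View pics/top20c.png

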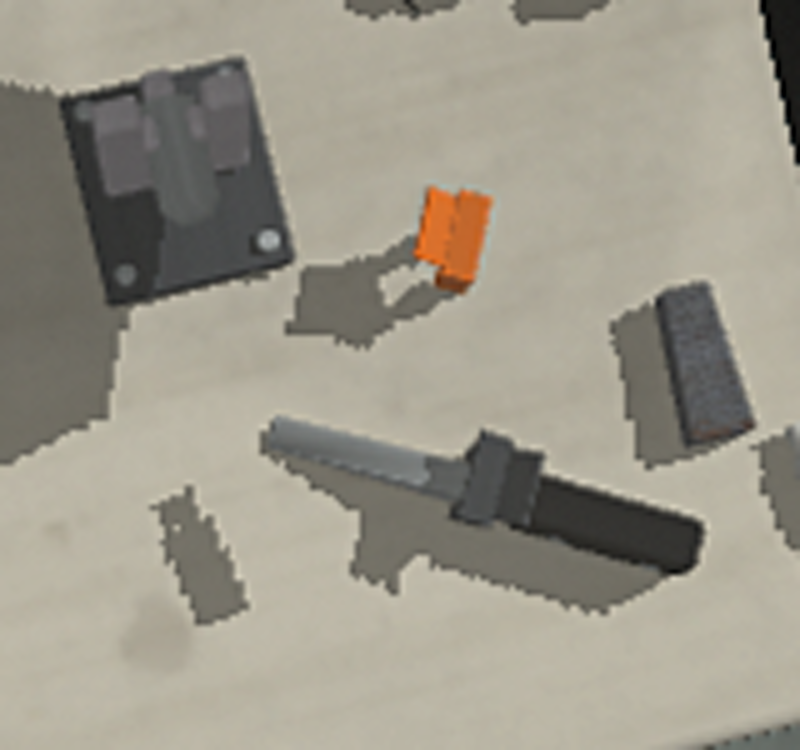

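View pics/side20c.png

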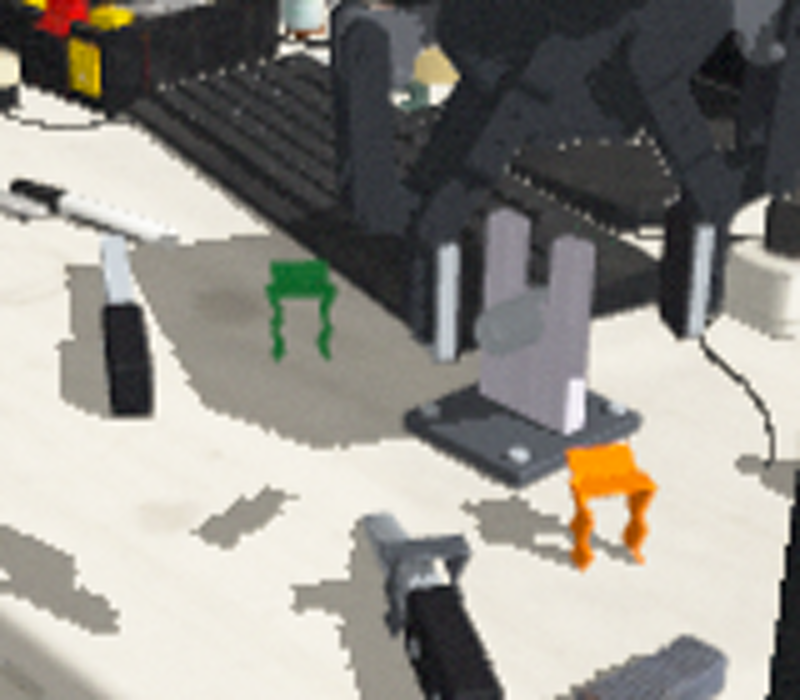

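```bash
python3 - <<'E'
from h import *
np.set_printoptions(precision=4,suppress=True)
d=load('top20')
f=lambda a,b: px(d,205+a/5,120+b/5)
for n,a,b in [('tip',285,430),('tip2',300,435),('mid',350,452),('lev',440,475),('bow',485,480),('bow',490,490),('tong',520,490),('h',570,515),('h',640,530),('h',680,545)]: print(n,f(a,b),'stand',tost(f(a,b))[:2])
A=np.array([f(285+i*5,431+i*5*.29) for i in range(24)]); x=np.array([np.cos(np.radians(72.8)),np.sin(np.radians(72.8))])
k=np.polyfit(A[:,:2]@x,A[:,2],1); print(k[0],np.polyval(k,(A[0,:2]@x)),np.polyval(k,(A[-1,:2]@x)))
e=load('side20'); g=lambda a,b: px(e,190+a/5,120+b/5)
for a,b in [(395,625),(455,580),(425,548),(440,548)]: print('side',(a,b),g(a,b))
E
```

```text
tip [0.5117 0.2521 0.006 ] stand [-0.1027 -0.0196]
tip2 [0.5092 0.2462 0.009 ] stand [-0.1065 -0.0249]
mid [0.501  0.2264 0.0158] stand [-0.1186 -0.0424]
lev [0.4902 0.1911 0.0234] stand [-0.1368 -0.0746]
bow [0.4859 0.1755 0.0422] stand [-0.1444 -0.0889]
bow [0.4821 0.1734 0.0398] stand [-0.1485 -0.0902]
tong [0.4815 0.162  0.0436] stand [-0.1515 -0.1011]
h [0.4721 0.1413 0.0348] stand [-0.1652 -0.1193]
h [0.4658 0.1132 0.0323] stand [-0.1773 -0.1454]
h [0.4596 0.0974 0.0318] stand [-0.1868 -0.1595]
-0.21764413534021368 0.007506283253924925 0.01802670793376278
side (395, 625) [0.4743 0.1727 0.0042]
side (455, 580) [0.4969 0.1633 0.0246]
side (425, 548) [0.4869 0.1713 0.0388]
side (440, 548) [0.4909 0.1663 0.0404]
```

Call:
play_rows:
  moves:
    - [0, 0, 0, 0, 0, 0, 0.8]
    - [0, 0, 0, 0, 0, 0, 0.8]
    - [0, 0, 0, 0, 0, 0, 0.8]
    - [0, 0, 0, 0, 0, 0, 0.8]
    - [0, 0, 0, 0, 0, 0, 0.8]

```text
time: 18.63
position: [0.4424, 0.0347, 0.1903]
eef_rot: [0.803, 0.595, 0.005, -0.0]
ft_force: [0.2, -0.4, -0.1]
width: 0.0685
```

```bash
python3 - <<'E'
from h import *
a=load('top20'); d=snap('top','top21')
print('diff px near wedge',(np.abs(a['frame'][195:245,250:350].astype(int)-d['frame'][195:245,250:350]).max(2)>40).sum())
b=load('top0'); print('bar diff',(np.abs(b['frame'][195:250,95:200].astype(int)-d['frame'][195:250,95:200]).max(2)>40).sum())
s=bot.get_state(); print(s['time'],s['qvel'].round(3))
print(bot.hand_in())
E
```

```text
diff px near wedge 0
bar diff 0
18.6833 [ 0.002 -0.003  0.002  0.005  0.002  0.001  0.002]
the job is handed in; nothing more can be done
None
```

The clip is off the rod and standing on the desk astride the wedge. I slid the wedge under it until it rode up onto the level part, then lifted and carried it away. The wedge lies flat, and I handed the job in at 18.7 s with the arm clear.

**Last checks:**
- The clip's bow measures about 40 mm up, as it should with the legs on the desk.
- The clip is about 0.17 m from the stand's origin.
- The handle top reads about 32 mm, which fits a flat wedge. The depth slope along the blade came out shallower than the model (-0.22 against -0.28), which I took as depth noise near the desk.
- Nothing moved near the wedge and clip between the last two pictures, about half a second apart.
- The bar's image is unchanged from the start, and the green and orange look-alikes still stand in the pictures.

**What went wrong or disagreed:**
- The first grasp closed on air above the handle, because the reported tool height was about 23 mm lower than what the camera showed. I corrected for this, and the second grasp held.
- The side camera was off by up to about 3 mm, so I relied on the top camera's depth for heights.
- The highest force I saw on the wrist was about 19 N, while pushing the wedge in.

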